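Make up two water-sampling kits

ROBOT

A 6-joint arm with a two-finger parallel gripper is mounted at the origin on the work surface. World frame = base frame: x ahead of the robot, y to its left, z up, the work surface at z = 0. Lengths are in m, angles in rad, forces in N, time in s.
With the tool pointing down it reaches from about 0.25 to 0.725 m from the base axis. Payload 4 kg.
Tool frame: the origin (TCP) lies where the fingers leave the gripper's body, on its centre line; the fingertips stand 73 mm ahead of it and the grasp point (between the pads) lies 54 mm ahead of it (bot.tip_reach is the z of the fingertips in the tool frame, in m); z points along the fingers, x is the direction in which the jaws open and shut, and the axes are right-handed (so a half turn about z gives the same grasp; the last joint's range is limited). The gripper opens to 85 mm and grips with 20 to 120 N. Pads are 22 mm wide; open, the fingers measure 114 mm over their backs; the gripper's body (76 mm by 85 mm) begins 54 mm behind the grasp point. The pads swing forward as they close: fully open they stand 13 mm farther back than shut.
Start: joints at [1.206, 0.241, 0.005, 1.335, 0, 1.571], TCP at [0.178, 0.467, 0.304] pointing down, gripper open.
Joint ranges: [-2.72, 2.72], [-1.05, 1.87], [-1.09, 1.28], [-1.99, 2.15], [-1.42, 1.44], [-3.14, 3.14]. Speed limits (rad/s): [2.79, 2.79, 3.14, 3.14, 3.14, 3.14].

INTERFACE

Orientations are given as a unit quaternion [x, y, z, w].
In Python, from workcell import bot, vision, job_done gives the robot as it stands.
- The arm moves only by the tool drive_tool, never from a script. Its argument "steps" is one flat list of numbers, 7 for each row, row after row: the shift along the tool's x, y, z in m, then the turn, a rotation vector about the tool's x, y, z in degrees, then the closure, from -1 (fully open) to 1 (shut). A call has 1 to 8 rows; each row shifts and turns the commanded pose from where the row before left it, along the tool's axes as they then stand; what a row does not reach is not made up. A row lasts 1/12 s, in which the tool goes at most 41.7 mm and 7.16 degrees, less where a joint would pass 70% of its speed; a pose out of reach is approached as far as the arm can. A call is refused whole if a number of a shift passes 0.0417 or a number of a turn 7.16, either way. A call with a gripper value outside its range is refused whole. The fingers move at their own pace and stop on an object; the grip force is fixed at half the most. Time passes only in rows, so rows that do not move let the fingers close. It gives the time, the measured TCP pose, the force and the opening at its end, in the units of the state.
- bot.get_obs(): the state, without advancing time (a new reading comes with each control period).
- vision.camera(name): name is "scene" or "top" or "wrist"; returns (picture, depth): 480x640x3 uint8, red, green, blue; 480x640 float32, m along the optical axis (not along the pixel's ray), 0 where there is no reading.
- vision.camera_model(name): a dict with "mtx" (3x3 intrinsics, pixels), "D" ([k1, k2, p1, p2, k3] as OpenCV has them; the pictures are not rectified), "rvec" (rotation vector, rad) and "tvec" (3), from world to camera coordinates, as OpenCV has them. Camera axes: x right, y down, z forward; pixel columns grow to the right and rows downward; lengths in m; the calibration is good to about 2 mm. A picture is of the moment at which its call begins: read the wrist's pose just before it. camera_model takes no time and is no camera call; for the wrist camera it gives the pose at the moment of the call.
- job_done(): hands the job in, once; it reports no verdict.
The state is a dict: "clock": time; "joint_pos": joint angles; "joint_vel": joint speeds; "tau": joint torques, N m; "eef_pos": TCP position; "tool_rot": TCP orientation; "ft_force": force on the tool from outside, world axes, zero at the start; "ft_torque": the same for the moment, N m; "grip_width": finger opening in m.
Only numpy, scipy, OpenCV 4.12 (cv2) and the standard library are available. Lean on these libraries where they do the work, as an engineer would, in place of code of your own. Each camera call takes 0.05 s, during which the arm holds its last target.

TASK

Make up the two sampling kits. In the three-bay tray stand the tall bottle in the middle bay, the culture dish in the bay next to the tab and the squat jar in the bay at the other end; in the two-bay tray stand the small bottle in the bay next to the tab and the slide box in the other bay. Set each thing upright and flat on the floor of its bay without dropping it, let go of everything, and do not disturb the empty beaker or the big water bottle.

Things in the scene. Friction and masses are not known exactly. Their poses are not given: they have to be found in the camera images.
- tall_bottle: The taller of two pale-blue sample bottles: round body 50 mm across and straight up to 89 mm, sloping shoulder, blue screw cap 32 mm across and 24 mm high on top (from 111 to 135 mm), 135 mm tall in all, 0.13 to 0.25 kg. Origin: centre of its underside; z up. Starts upright on the bench. The cap is rigid and can be gripped.
- small_bottle: The shorter of two pale-blue sample bottles: round body 42 mm across and straight up to 46 mm, sloping shoulder, blue screw cap 26 mm across and 22 mm high (from 68 to 90 mm), 90 mm tall in all, 0.07 to 0.14 kg. Origin: centre of its underside; z up. Starts upright on the bench. The cap is rigid and can be gripped.
- jar: Squat pale-blue jar with a wide blue lid: 58 mm across, lid 60 mm across from 34 to 50 mm, 50 mm tall, 0.08 to 0.17 kg. Origin: centre of its underside; z up. Starts upright on the bench. 
- dish: Closed round culture dish, flat, clear plastic with a dull red layer inside: 60 mm across, 18 mm tall, 35 to 70 g, acts as one rigid disc. Origin: centre of its underside; z up. Starts upright on the bench. 
- slide_box: Closed rectangular box for microscope slides, white with a mid-grey lid: 32 mm along its x, 64 mm along its y, 30.5 mm tall, 40 to 85 g. Origin: centre of its underside; z up. Starts upright on the bench. Lies within 0.5 rad of the world axes (its x points roughly away from the robot).
- tray3: Kit tray with three bays in a row, flat grey metal, fixed to the bench: 110 mm along its x, 260 mm along its y, lips and partitions 10 mm high and 5 mm thick, floor 4 mm above the bench. Origin: centre of its underside. Each bay is 100 mm (x) by 80 mm (y) inside; bay centres at y = -85, 0 and +85 mm in the tray's frame. A flat tab 50 mm wide, 22 mm long with a dark slot, sticks out of its +y end. Yaw within 0.15 rad; which tray is left or right varies.
- tray2: Kit tray with two bays in a row, same make, fixed to the bench: 110 mm along its x, 175 mm along its y, lips and partition 10 mm high and 5 mm thick, floor 4 mm above the bench. Origin: centre of its underside. Each bay is 100 mm (x) by 80 mm (y) inside; bay centres at y = -42.5 and +42.5 mm in the tray's frame. A flat tab 50 mm wide, 22 mm long with a dark slot, sticks out of its +y end. Yaw within 0.15 rad.
- cup: Bystander: open, empty, light translucent beaker, mouth 70 mm across, 80 mm tall, 60 g, standing among the stock. Origin: centre of its underside. Stays where it is.
- water_bottle: Bystander: big pale-blue water bottle, 66 mm across, 220 mm tall, standing on the robot's right of the trays. Origin: centre of its underside.
Mind the look-alikes: they are no part of the job. Leave any yellow look-alike of the jar alone.

How it is judged:
At the end, for the whole second after the job is handed in: Each of the five things stands flat on the floor of its own bay (origin within 40 mm along the tray's x and 30 mm along its y of the bay's centre, underside within 3.5 mm of the 4 mm high floor, tilt under 0.12 rad) and still (under 0.03 m/s) (x of tall_bottle in the frame of tray3 between -0.04 and 0.04 m and y of tall_bottle in the frame of tray3 between -0.03 and 0.03 m and z of tall_bottle in the frame of tray3 between 0.001 and 0.0075 m and angle between each of tall_bottle, dish, jar, small_bottle, slide_box's own z axis and vertical below 0.12 rad and linear speed of each of tall_bottle, dish, jar, small_bottle, slide_box below 0.03 m/s and x of dish in the frame of tray3 between -0.04 and 0.04 m and y of dish in the frame of tray3 between 0.055 and 0.115 m and z of dish in the frame of tray3 between 0.001 and 0.0075 m and x of jar in the frame of tray3 between -0.04 and 0.04 m and y of jar in the frame of tray3 between -0.115 and -0.055 m and z of jar in the frame of tray3 between 0.001 and 0.0075 m and x of small_bottle in the frame of tray2 between -0.04 and 0.04 m and y of small_bottle in the frame of tray2 between 0.0125 and 0.0725 m and z of small_bottle in the frame of tray2 between 0.001 and 0.0075 m and x of slide_box in the frame of tray2 between -0.04 and 0.04 m and y of slide_box in the frame of tray2 between -0.0725 and -0.0125 m and z of slide_box in the frame of tray2 between 0.001 and 0.0075 m); the robot touches nothing.
It fails at once if the cup is pushed more than 20 mm or tipped (distance of cup from where it was at the start of the episode above 0.02 m or angle between cup's own z axis and vertical above 0.3 rad).
It fails at once if the water bottle is pushed more than 20 mm or tipped (distance of water_bottle from where it was at the start of the episode above 0.02 m or angle between water_bottle's own z axis and vertical above 0.3 rad).
It fails at once if a kit item is dropped (falls freely by more than about 25 mm) or thrown ((linear speed of tall_bottle above 0.7 m/s and contact force between the fingers and tall_bottle below 0.05 N) or (linear speed of dish above 0.7 m/s and contact force between the fingers and dish below 0.05 N) or (linear speed of jar above 0.7 m/s and contact force between the fingers and jar below 0.05 N) or (linear speed of small_bottle above 0.7 m/s and contact force between the fingers and small_bottle below 0.05 N) or (linear speed of slide_box above 0.7 m/s and contact force between the fingers and slide_box below 0.05 N)).
It also fails if it takes over 147 s, if anything falls off the work surface, if the arm or the gripper's body presses on something with over 40 N, if the wrist force passes 120 N, or if a joint passes its speed limit or range.

## Working session

There is one attempt and no reset: what is moved stays moved. The work goes in short steps, Python scripts to look and compute and a tool call to move; the robot and the scene stay as the last step left them, time stands still between calls to the robot, and variables do not carry over. Pictures are saved under pics/ and viewed, and the job is handed in when it is done.

Besides the shell and the picture viewer there is one more tool, called after "Call:" by a JSON object that holds its "fn" and its "kwargs". drive_tool: Moves the arm, as the interface text tells. Its arguments: {"type":"object","properties":{"steps":{"type":"array"}},"required":["steps"]}

```bash
mkdir -p pics; ls
python3 - <<'E'
from workcell import bot, vision
import cv2
for n in ["scene","top"]:
    p,d=vision.camera(n); cv2.imwrite(f"pics/{n}0.png",p[:,:,::-1])
    import numpy as np; np.save(f"pics/{n}0.npy",d)
    print(n,vision.camera_model(n))
o=bot.get_obs(); print(o)
E
```

```text
pics
scene {'mtx': array([[434.44742311,   0.        , 314.35891527],
       [  0.        , 434.44742311, 239.41694899],
       [  0.        ,   0.        ,   1.        ]]), 'D': array([0.01582945, 0.        , 0.        , 0.        , 0.        ]), 'rvec': array([ 2.26585569,  1.36454177, -0.39902986]), 'tvec': array([-0.17304335, -0.39163286,  1.33749943])}
top {'mtx': array([[574.07098612,   0.        , 316.28339235],
       [  0.        , 574.07098612, 240.20811042],
       [  0.        ,   0.        ,   1.        ]]), 'D': array([-0.00346578,  0.        ,  0.        ,  0.        ,  0.        ]), 'rvec': array([ 2.18253801, -2.17057756,  0.11660427]), 'tvec': array([-0.08051817,  0.52565671,  1.20872217])}
{'clock': 0.1, 'joint_pos': array([1.20600125e+00, 2.41407238e-01, 3.84977217e-03, 1.33521272e+00,
       2.97177330e-05, 1.57079445e+00]), 'joint_vel': array([-0.00057633, -0.00016407,  0.00429116,  0.00167491,  0.00028698,
        0.00065988]), 'tau': array([-5.89590873e-04, -3.73138797e+01,  2.53010362e+01,  1.08473108e-02,
       -6.44305464e-05,  1.45624057e-06]), 'eef_pos': array([0.17821812, 0.46669657, 0.30306359]), 'tool_rot': array([ 8.23636697e-01,  5.67116935e-01, -8.21299071e-04,  5.47464581e-04]), 'ft_force': array([-0.43059505,  0.14481787,  0.07389946]), 'ft_torque': array([-0.00986032,  0.00159095, -0.01219948]), 'grip_width': 0.08533849843085602}
```

View pics/top0.png

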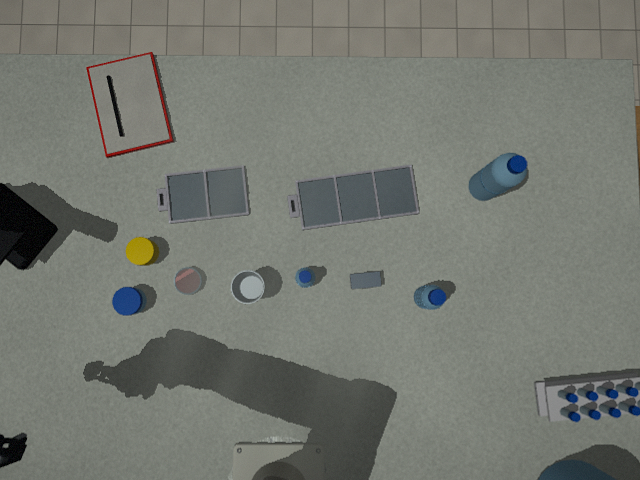

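View pics/scene0.png

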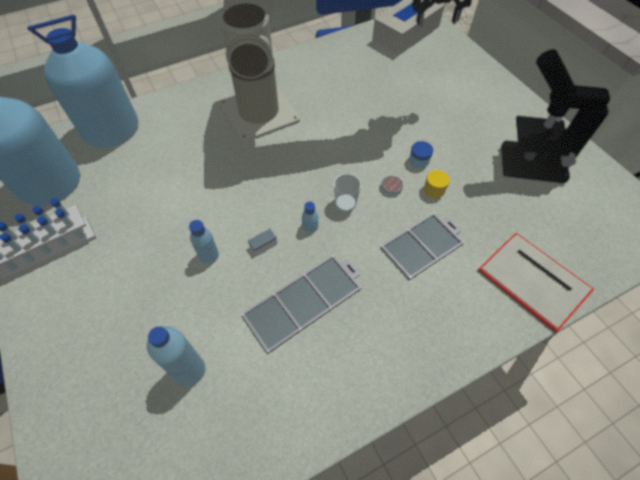

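Top view: jar at about (127,300), yellow look-alike (141,250), dish (188,281), beaker (248,287), small bottle (305,277), slide box (366,280), tall bottle (430,297). tray2 is on the left and tray3 in the middle, with tabs to the left (+y). The big bottle is at (500,175). Next I'll look at enlarged crops.

```bash
cat > h.py <<'E'
from workcell import bot, vision
import cv2, numpy as np
from scipy.spatial.transform import Rotation as R
def px2w(m,uv,z):
    uv=np.array(uv,float).reshape(-1,1,2)
    n=cv2.undistortPoints(uv,m["mtx"],m["D"]).reshape(-1,2)
    Rm=cv2.Rodrigues(m["rvec"])[0]; C=-Rm.T@m["tvec"]
    d=np.c_[n,np.ones(len(n))]@Rm
    z=np.broadcast_to(z,len(n))
    return C+d*((z-C[2])/d[:,2])[:,None]
def w2px(m,P): return cv2.projectPoints(np.array(P,float).reshape(-1,1,3),m["rvec"],m["tvec"],m["mtx"],m["D"])[0].reshape(-1,2)
def cloud(m,d):
    v,u=np.mgrid[0:480,0:640]
    n=cv2.undistortPoints(np.stack([u,v],-1).reshape(-1,1,2).astype(float),m["mtx"],m["D"]).reshape(480,640,2)
    Pc=np.dstack([n,np.ones((480,640))])*d[...,None]
    Rm=cv2.Rodrigues(m["rvec"])[0]
    return (Pc-m["tvec"])@Rm
def crop(p,x0,y0,x1,y1,s,name):
    c=cv2.resize(p[y0:y1,x0:x1],None,fx=s,fy=s,interpolation=cv2.INTER_CUBIC); cv2.imwrite(name,c)
E
python3 - <<'E'
from h import *
p=cv2.imread("pics/top0.png"); d=np.load("pics/top0.npy"); m=vision.camera_model("top")
crop(p,100,150,280,330,3.3,"pics/cA.png"); crop(p,270,150,450,330,3.3,"pics/cB.png")
W=cloud(m,d); np.save("pics/W.npy",W)
for n,uv in dict(jar=(127,300),yel=(141,250),dish=(188,281),cup=(248,287),sb=(305,277),box=(366,280),tb=(437,297),wb=(517,163),floor=(230,190),bench=(270,240)).items():
    print(n,W[uv[1],uv[0]].round(4))
# height mask
z=W[...,2]; k=cv2.normalize(np.clip(z,0,0.15),None,0,255,cv2.NORM_MINMAX).astype(np.uint8)
crop(cv2.applyColorMap(k,2),100,140,500,330,2,"pics/hz.png")
E
```

```text
jar [0.3963 0.3171 0.0463]
yel [0.5009 0.2904 0.0499]
dish [0.4373 0.1968 0.0192]
cup [0.4254 0.0701 0.0006]
sb [ 0.4449 -0.0545  0.0888]
box [ 0.4411 -0.1839  0.0309]
tb [ 0.4059 -0.3116  0.1367]
wb [ 0.6518 -0.4439  0.2226]
floor [0.6387 0.1133 0.0015]
bench [ 5.285e-01  2.370e-02 -2.000e-04]
```

View pics/cA.png

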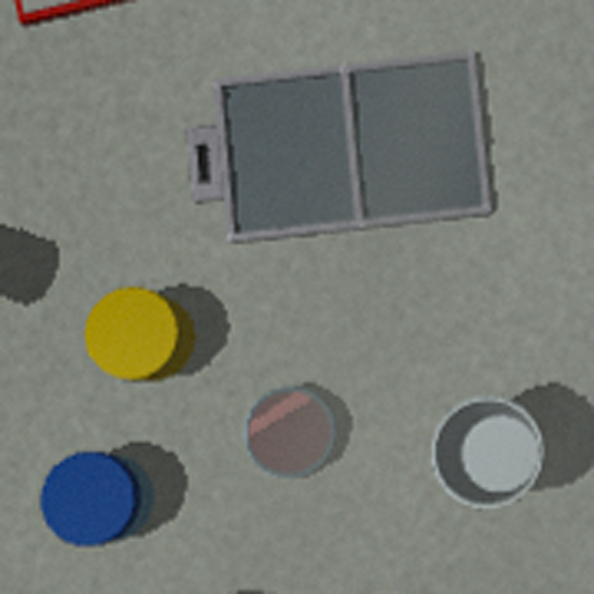

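View pics/cB.png

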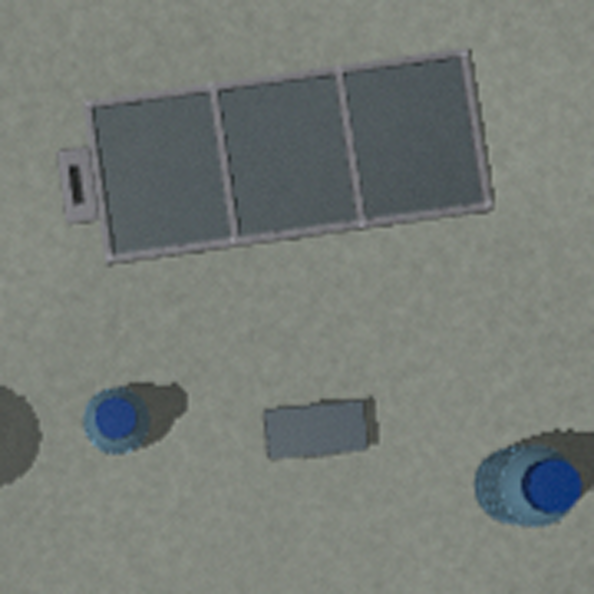

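View pics/hz.png

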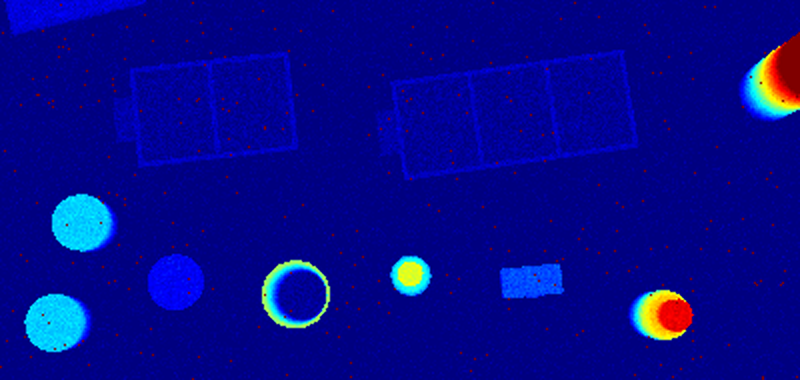

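Run:
```python
from h import *
p=cv2.imread("pics/top0.png"); m=vision.camera_model("top"); W=np.load("pics/W.npy")
def c2(l,x0,y0): return np.array(l)/3.3+[x0-.35,y0-.35]
for n,l,x0,L in(("tray2",[(218,85),(476,53),(493,212),(232,240)],100,.175),("tray3",[(88,104),(467,51),(493,209),(109,263)],270,.260)):
    P=px2w(m,c2(l,x0,150),.010)[:,:2]; c=P.mean(0)
    # local corners TL=(+x,+y),TR=(+x,-y),BR(-x,-y),BL(-x,+y)
    yv=(P[0]-P[1]+P[3]-P[2]); yaw=np.arctan2(-yv[0],yv[1])
    print(n,c.round(4),"yaw",yaw.round(4),"sides",[np.linalg.norm(P[i]-P[(i+1)%4]).round(4) for i in range(4)],"want",L,.11)
    Rz=np.array([[np.cos(yaw),-np.sin(yaw)],[np.sin(yaw),np.cos(yaw)]])
    for b in ([-.0425,.0425] if L<.2 else [-.085,0,.085]): print("  bay",b,(c+Rz@[0,b]).round(4))
roi=np.zeros((480,640),bool)
def comp(name,x0,y0,x1,y1,zl,zh,D):
    k=np.zeros((480,640),np.uint8); k[y0:y1,x0:x1]=((W[...,2]>zl)&(W[...,2]<zh))[y0:y1,x0:x1]
    k=cv2.morphologyEx(k,cv2.MORPH_OPEN,np.ones((3,3)))
    n,lab,st,ce=cv2.connectedComponentsWithStats(k); i=1+np.argmax(st[1:,4])
    cs=cv2.findContours((lab==i).astype(np.uint8),0,2)[0][0]
    q=px2w(m,cs.reshape(-1,2),D)
    (cx,cy),r=cv2.minEnclosingCircle(q[:,:2].astype(np.float32))
    cc=px2w(m,ce[i],D)[0]
    print(name,"centroid",cc.round(4),"encl",round(cx,4),round(cy,4),"dia",round(2*r,4),"rect",cv2.minAreaRect((q[:,:2]*1000).astype(np.float32)))
comp("jar",105,280,150,325,.042,.06,.05)
comp("yel",120,230,165,275,.042,.06,.05)
comp("dish",165,260,210,300,.012,.025,.018)
comp("cup",225,265,270,310,.07,.09,.08)
comp("sbcap",285,260,330,300,.08,.1,.09)
comp("box",340,260,395,300,.022,.04,.0305)
comp("tbcap",405,275,460,320,.125,.15,.135)
comp("wbcap",460,140,540,205,.2,.24,.22)
```

```text
tray2 [0.6274 0.1618] yaw 0.1238 sides [np.float64(0.1727), np.float64(0.1079), np.float64(0.173), np.float64(0.1047)] want 0.175 0.11
  bay -0.0425 [0.6326 0.1196]
  bay 0.0425 [0.6222 0.204 ]
tray3 [ 0.6235 -0.1677] yaw 0.1475 sides [np.float64(0.2563), np.float64(0.1079), np.float64(0.2576), np.float64(0.1076)] want 0.26 0.11
  bay -0.085 [ 0.6359 -0.2518]
  bay 0 [ 0.6235 -0.1677]
  bay 0.085 [ 0.611  -0.0836]
jar centroid [0.3946 0.3165 0.05  ] encl 0.3943 0.3158 dia 0.0613 rect ((394.48736572265625, 315.85296630859375), (58.09048843383789, 58.12077713012695), 1.9594640731811523)
yel centroid [0.4993 0.2928 0.05  ] encl 0.4993 0.2928 dia 0.0606 rect ((499.8879089355469, 292.5225524902344), (56.83746337890625, 58.98141098022461), 0.34667015075683594)
dish centroid [0.4381 0.1984 0.018 ] encl 0.4378 0.1982 dia 0.0602 rect ((438.3840637207031, 198.14413452148438), (58.0162467956543, 57.83110809326172), 1.3902651071548462)
cup centroid [0.4119 0.0918 0.08  ] encl 0.4119 0.0918 dia 0.006 rect ((411.8870849609375, 91.84886932373047), (4.052950382232666, 4.120120525360107), 0.29507482051849365)
sbcap centroid [ 0.4459 -0.0537  0.09  ] encl 0.4461 -0.0539 dia 0.0256 rect ((445.8697814941406, -53.484962463378906), (22.251224517822266, 22.293212890625), 0.3120775520801544)
box centroid [ 0.4408 -0.1827  0.0305] encl 0.4411 -0.1829 dia 0.0673 rect ((441.1312255859375, -182.88189697265625), (34.017826080322266, 62.03572082519531), 0.3085070252418518)
tbcap centroid [ 0.4054 -0.3131  0.135 ] encl 0.4057 -0.3132 dia 0.0324 rect ((404.9931335449219, -312.9449768066406), (29.268985748291016, 29.194440841674805), 89.19405364990234)
wbcap centroid [ 0.6493 -0.4438  0.22  ] encl 0.648 -0.4436 dia 0.0416 rect ((649.5841064453125, -443.7843322753906), (31.879737854003906, 35.91409683227539), 0.431936651468277)
```

Run:
```python
from h import *
print(bot.tip_reach, [a for a in dir(bot) if a[0]!='_'])
m=vision.camera_model("top"); print(px2w(m,[(247.5,286.9)],.08))
```

```text
0.0726 ['Unreachable', 'get_obs', 'tip_reach']
[[0.42441379 0.06257955 0.08      ]]
```

Call:
{"fn": "drive_tool", "kwargs": {"steps": [0, 0, 0, 0, 0, 7, -1, 0, 0, 0, 0, 0, 7, -1, 0, 0, 0, 0, 0, 7, -1, 0, 0, 0, 0, 0, 7, -1, 0, 0, 0, 0, 0, 7, -1, 0, 0, 0, 0, 0, 7, -1, 0, 0, 0, 0, 0, 7, -1, 0, 0, 0, 0, 0, 7, -1]}}

```text
clock: 0.77
eef_pos: [0.1783, 0.4668, 0.3033]
tool_rot: [0.994, 0.111, -0.0, 0.001]
ft_force: [-0.3, 0.4, 0.6]
grip_width: 0.0854
```

Call:
{"fn": "drive_tool", "kwargs": {"steps": [0, 0, 0, 0, 0, 6.5, -1, 0, 0, 0, 0, 0, 6.6, -1, 0, 0, 0, 0, 0, 0, -1]}}

```text
clock: 1.02
eef_pos: [0.1783, 0.4668, 0.3034]
tool_rot: [1.0, -0.001, -0.0, 0.001]
ft_force: [-0.1, -0.5, 0.6]
grip_width: 0.0856
```

Call:
{"fn": "drive_tool", "kwargs": {"steps": [0.036, 0.025, 0.017, 0, 0, 0, -1, 0.036, 0.025, 0.017, 0, 0, 0, -1, 0.036, 0.025, 0.017, 0, 0, 0, -1, 0.036, 0.025, 0.017, 0, 0, 0, -1, 0.036, 0.025, 0.017, 0, 0, 0, -1, 0.036, 0.025, 0.018, 0, 0, 0, -1, 0, 0, 0, 0, 0, 0, -1]}}

```text
clock: 1.6
eef_pos: [0.3729, 0.3295, 0.2095]
tool_rot: [1.0, -0.003, -0.001, 0.003]
ft_force: [0.2, -0.4, 0.2]
grip_width: 0.0852
```

```bash
cat > wr.py <<'E'
from h import *
import sys
o=bot.get_obs(); m=vision.camera_model("wrist")
p,d=vision.camera("wrist"); cv2.imwrite(f"pics/{sys.argv[1]}.png",p[:,:,::-1]); np.save(f"pics/{sys.argv[1]}.npy",d)
W=cloud(m,d); W[d==0]=np.nan; np.save("pics/Ww.npy",W)
print(o["eef_pos"],o["tool_rot"],o["grip_width"])
Rm=cv2.Rodrigues(m["rvec"])[0]; print("cam",-Rm.T@m["tvec"],"fwd",Rm[2])
E
python3 wr.py w1
```

```text
[0.372886   0.32949384 0.20948468] [ 9.99992955e-01 -2.51011537e-03 -8.42300524e-04  2.66085408e-03] 0.08522197682390419
cam [0.37385109 0.41075008 0.27859069] fwd [-0.00393086 -0.31870715 -0.94784508]
```

View pics/w1.png

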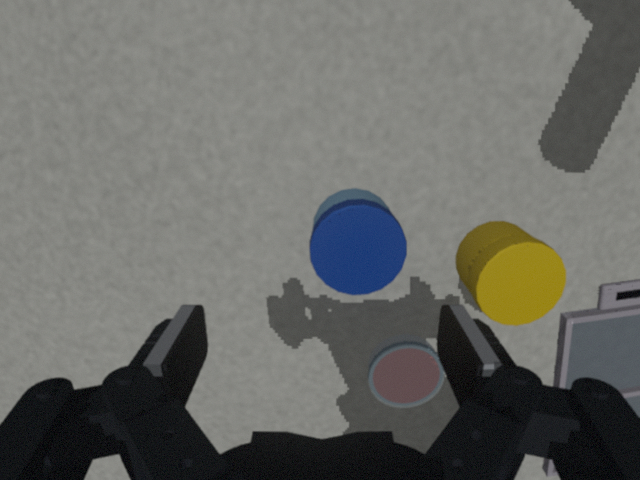

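The wrist view shows the jar lid centred at about (358,246), the yellow one at (517,282) and the dish at (407,375). The open fingertips are at about (195,310) and (447,310). I'll measure the tips and the jar from this depth.

Run:
```python
from h import *
W=np.load("pics/Ww.npy")
o=bot.get_obs(); print(o["eef_pos"],np.abs(o["joint_vel"]).max())
for y,x in [(246,358),(282,517),(375,407),(315,190),(330,175),(320,460),(312,447),(345,485)]: print((x,y),W[y,x].round(4))
z=W[...,2]
def circ(x0,y0,x1,y1,zl,zh):
    s=W[y0:y1,x0:x1].reshape(-1,3); s=s[(s[:,2]>zl)&(s[:,2]<zh)]
    c,r=cv2.minEnclosingCircle(np.median(s[:,:2])*0+s[:,:2].astype(np.float32)); print(c,2*r,s.mean(0))
circ(300,190,420,300,.042,.056); circ(360,338,450,412,.012,.024)
t=W[300:400,140:220].reshape(-1,3); t=t[t[:,2]>.1]; print("tip L min z",np.percentile(t[:,2],[1,5,50]))
t=W[300:400,430:520].reshape(-1,3); t=t[t[:,2]>.1]; print("tip R min z",np.percentile(t[:,2],[1,5,50]))
```

```text
[0.37109045 0.33132224 0.21062843] 0.0686761631071891
(358, 246) [0.3946 0.3223 0.0493]
(517, 282) [0.4968 0.2968 0.0485]
(407, 375) [0.4388 0.2013 0.017 ]
(190, 315) [0.329  0.3403 0.16  ]
(175, 330) [0.3275 0.3411 0.1704]
(460, 320) [0.4181 0.3407 0.1643]
(447, 312) [0.4162 0.3391 0.1563]
(485, 345) [0.4214 0.3404 0.1778]Traceback (most recent call last):
  File "<stdin>", line 9, in <module>
  File "<stdin>", line 8, in circ
cv2.error: OpenCV(4.12.0) /io/opencv/modules/imgproc/src/shapedescr.cpp:201: error: (-215:Assertion failed) count >= 0 && (depth == CV_32F || depth == CV_32S) in function 'minEnclosingCircle'
```

Run:
```python
from h import *
W=np.load("pics/Ww.npy")
def circ(x0,y0,x1,y1,zl,zh):
    s=W[y0:y1,x0:x1].reshape(-1,3); s=s[(s[:,2]>zl)&(s[:,2]<zh)]
    lo,hi=np.percentile(s[:,:2],[.5,99.5],axis=0); print((lo+hi)/2,hi-lo,s.mean(0))
circ(300,190,420,300,.042,.056); circ(360,338,450,412,.012,.024)
for a,b in((140,210),(435,520)):
    t=W[290:400,a:b].reshape(-1,3); t=t[t[:,2]>.1]; print("tip",np.percentile(t[:,2],[0,1,5,50]))
```

```text
[0.39451237 0.3192026 ] [0.05684408 0.05735018] [0.39422791 0.32053719 0.04940991]
[0.43798326 0.19994036] [0.05762924 0.05818823] [0.43758077 0.20178963 0.01731215]
tip [0.1484344  0.15121634 0.15472331 0.17491347]
tip [0.14826437 0.15104398 0.15487902 0.17692032]
```

Call:
{"fn": "drive_tool", "kwargs": {"steps": [0.01, 0.006, 0.017, 0, 0, 0, -1, 0.01, 0.007, 0.02, 0, 0, 0, -1, 0.003, 0.002, 0.01, 0, 0, 0, -1, 0, 0, 0, 0, 0, 0, -1, 0, 0, 0, 0, 0, 0, -1]}}

```text
clock: 2.07
eef_pos: [0.3916, 0.3197, 0.1656]
tool_rot: [1.0, 0.001, -0.001, 0.0]
ft_force: [-0.0, 0.8, 1.0]
grip_width: 0.0856
```

Call:
{"fn": "drive_tool", "kwargs": {"steps": [0.003, 0.001, 0.02, 0, 0, 0, -1, 0, 0, 0.02, 0, 0, 0, -1, 0, 0, 0.02, 0, 0, 0, -1, 0, 0, 0.015, 0, 0, 0, -1, 0, 0, 0, 0, 0, 0, -1]}}

```text
clock: 2.48
eef_pos: [0.3937, 0.3183, 0.0892]
tool_rot: [1.0, 0.001, -0.002, 0.001]
ft_force: [0.0, -0.7, -0.3]
grip_width: 0.0853
```

Call:
{"fn": "drive_tool", "kwargs": {"steps": [0, 0, 0, 0, 0, 0, -0.3, 0, 0, 0, 0, 0, 0, 0.0, 0, 0, 0, 0, 0, 0, 0.5, 0, 0, 0, 0, 0, 0, 1, 0, 0, 0, 0, 0, 0, 1, 0, 0, 0, 0, 0, 0, 1]}}

```text
clock: 2.98
eef_pos: [0.3965, 0.3196, 0.0929]
tool_rot: [1.0, 0.0, 0.001, -0.002]
ft_force: [-1.1, 1.0, 7.0]
grip_width: 0.0586
```

Call:
{"fn": "drive_tool", "kwargs": {"steps": [0, 0, 0, 0, 0, 0, 1, 0, 0, -0.01, 0, 0, 0, 1, 0, 0, -0.02, 0, 0, 0, 1, 0, 0, -0.03, 0, 0, 0, 1, 0, 0, -0.03, 0, 0, 0, 1, 0, 0, -0.03, 0, 0, 0, 1, 0, 0, -0.01, 0, 0, 0, 1]}}

```text
clock: 3.57
eef_pos: [0.3972, 0.3195, 0.2262]
tool_rot: [1.0, -0.0, 0.003, -0.003]
ft_force: [1.1, 0.4, -1.1]
grip_width: 0.0583
```

```bash
python3 wr.py w2
```

```text
[0.39720236 0.31950868 0.22624749] [ 9.99991305e-01 -4.85677010e-05  3.32673015e-03 -2.51386010e-03] 0.058257085151325466
cam [0.39718798 0.40002459 0.29621527] fwd [ 0.00554453 -0.30887566 -0.95108627]
```

View pics/w2.png

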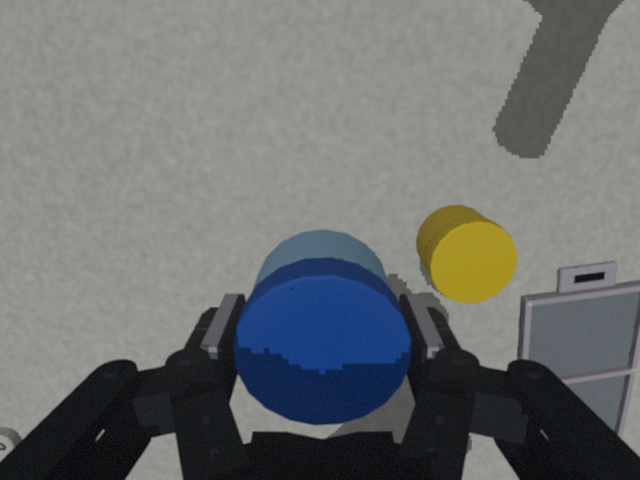

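The jar is held level between the pads, with its lid at about (323,340). I'll check the lid height against the TCP.

Run:
```python
from h import *
W=np.load("pics/Ww.npy"); s=W[300:400,260:390].reshape(-1,3)
A=np.c_[s[:,:2],np.ones(len(s))]; ok=np.isfinite(s).all(1)
c=np.linalg.lstsq(A[ok],s[ok,2],rcond=None)[0]; print(c[:2],np.nanmedian(s[:,2]))
```

```text
[-0.00170051  0.02386727] 0.18286225828358127
```

Call:
{"fn": "drive_tool", "kwargs": {"steps": [0.008, 0.018, 0, 0, 0, 0, 1, 0.015, 0.035, 0, 0, 0, 0, 1, 0.015, 0.035, 0, 0, 0, 0, 1, 0.015, 0.035, 0, 0, 0, 0, 1, 0.015, 0.035, 0, 0, 0, 0, 1, 0.015, 0.035, 0, 0, 0, 0, 1, 0.015, 0.035, 0, 0, 0, 0, 1, 0.015, 0.035, 0, 0, 0, 0, 1]}}

```text
clock: 4.28
eef_pos: [0.5081, 0.0534, 0.2194]
tool_rot: [1.0, -0.0, -0.001, 0.0]
ft_force: [1.1, 0.3, -1.0]
grip_width: 0.0582
```

Call:
{"fn": "drive_tool", "kwargs": {"steps": [0.015, 0.035, 0, 0, 0, 0, 1, 0.015, 0.035, 0, 0, 0, 0, 1, 0.015, 0.035, 0, 0, 0, 0, 1, 0.015, 0.035, 0, 0, 0, 0, 1, 0.015, 0.035, 0, 0, 0, 0, 1, 0.015, 0.035, 0, 0, 0, 0, 1, 0.015, 0.035, 0, 0, 0, 0, 1, 0.008, 0.018, 0, 0, 0, 0, 1]}}

```text
clock: 4.95
eef_pos: [0.6217, -0.2119, 0.2186]
tool_rot: [1.0, -0.002, -0.001, 0.001]
ft_force: [0.5, -0.9, -1.1]
grip_width: 0.0581
```

Call:
{"fn": "drive_tool", "kwargs": {"steps": [0, 0, 0, 0, 0, 0, 1, 0, 0, 0, 0, 0, 0, 1, 0, 0, 0, 0, 0, 0, 1]}}

```text
clock: 5.2
eef_pos: [0.6207, -0.2071, 0.2192]
tool_rot: [1.0, 0.0, -0.002, -0.001]
ft_force: [-0.6, 0.1, -0.5]
grip_width: 0.0585
```

Call:
{"fn": "drive_tool", "kwargs": {"steps": [0.007, 0.022, 0.01, 0, 0, 0, 1, 0.008, 0.023, 0.02, 0, 0, 0, 1, 0, 0, 0.025, 0, 0, 0, 1, 0, 0, 0.025, 0, 0, 0, 1, 0, 0, 0.02, 0, 0, 0, 1, 0, 0, 0, 0, 0, 0, 1, 0, 0, 0, 0, 0, 0, 1]}}

```text
clock: 5.78
eef_pos: [0.6354, -0.2507, 0.1193]
tool_rot: [1.0, 0.001, -0.002, -0.001]
ft_force: [-0.3, 0.2, 0.1]
grip_width: 0.0586
```

```bash
python3 wr.py w3
```

```text
[ 0.63535514 -0.25070484  0.11933004] [ 9.99997010e-01  9.39631212e-04 -2.07295724e-03 -8.94776085e-04] 0.058606000590312665
cam [ 0.63593798 -0.16996516  0.18902358] fwd [-0.00410889 -0.31197393 -0.95008178]
```

View pics/w3.png

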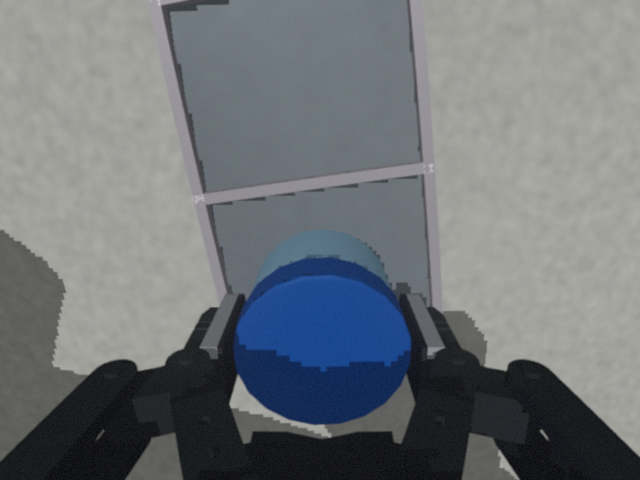

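The jar is over the end bay, with the partition running from (200,197) to (430,168). Lowering it now.

Call:
{"fn": "drive_tool", "kwargs": {"steps": [0, 0, 0.01, 0, 0, 0, 1, 0, 0, 0.008, 0, 0, 0, 1, 0, 0, 0.003, 0, 0, 0, 1, 0, 0, 0, 0, 0, 0, 1, 0, 0, 0, 0, 0, 0, 1]}}

```text
clock: 6.25
eef_pos: [0.6364, -0.2527, 0.0996]
tool_rot: [1.0, -0.0, -0.0, -0.0]
ft_force: [-0.3, 0.3, -1.5]
grip_width: 0.0582
```

Call:
{"fn": "drive_tool", "kwargs": {"steps": [0, 0, 0.002, 0, 0, 0, 1, 0, 0, 0.001, 0, 0, 0, 1, 0, 0, 0, 0, 0, 0, 1]}}

```text
clock: 6.5
eef_pos: [0.6368, -0.2529, 0.0971]
tool_rot: [1.0, -0.0, 0.0, 0.0]
ft_force: [-0.6, -0.6, -0.9]
grip_width: 0.0583
```

Call:
{"fn": "drive_tool", "kwargs": {"steps": [0, 0, 0.0015, 0, 0, 0, 1, 0, 0, 0, 0, 0, 0, 1, 0, 0, 0, 0, 0, 0, 1]}}

```text
clock: 6.75
eef_pos: [0.6368, -0.253, 0.097]
tool_rot: [1.0, -0.0, 0.001, 0.0]
ft_force: [-2.5, 0.7, 6.4]
grip_width: 0.0585
```

Call:
{"fn": "drive_tool", "kwargs": {"steps": [0, 0, 0, 0, 0, 0, -0.3, 0, 0, 0, 0, 0, 0, -0.6, 0, 0, 0, 0, 0, 0, -1, 0, 0, 0, 0, 0, 0, -1, 0, 0, -0.01, 0, 0, 0, -1, 0, 0, -0.02, 0, 0, 0, -1, 0, 0, -0.03, 0, 0, 0, -1, 0, 0, -0.03, 0, 0, 0, -1]}}

```text
clock: 7.42
eef_pos: [0.6359, -0.2524, 0.1855]
tool_rot: [1.0, 0.0, -0.001, -0.001]
ft_force: [2.0, 0.5, -0.0]
grip_width: 0.0852
```

```bash
python3 wr.py w4
```

```text
[ 0.63587667 -0.25237091  0.18551922] [ 9.99999072e-01  2.00127173e-05 -1.25644247e-03 -5.26185610e-04] 0.08523453781272732
cam [ 0.63649801 -0.17157659  0.25512339] fwd [-0.00314913 -0.31267262 -0.94985573]
```

View pics/w4.png

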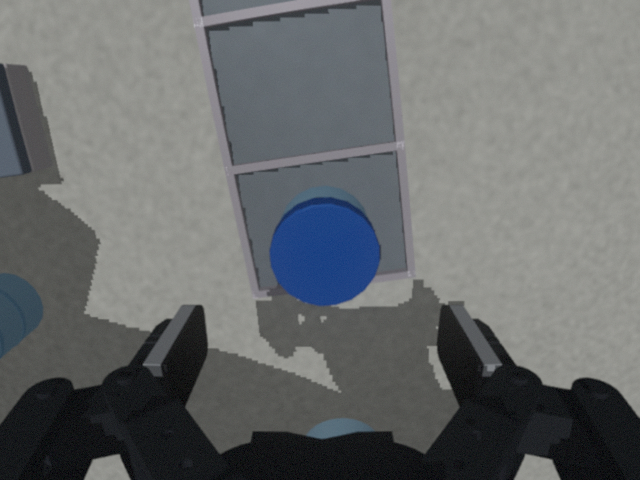

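The jar stands inside the end bay, lid at about (326,250). On to the dish.

Call:
{"fn": "drive_tool", "kwargs": {"steps": [-0.008, -0.018, 0, 0, 0, 0, -1, -0.016, -0.036, 0, 0, 0, 0, -1, -0.016, -0.036, 0, 0, 0, 0, -1, -0.016, -0.036, 0, 0, 0, 0, -1, -0.016, -0.036, 0, 0, 0, 0, -1, -0.016, -0.036, 0, 0, 0, 0, -1, -0.016, -0.036, 0, 0, 0, 0, -1, -0.016, -0.036, 0, 0, 0, 0, -1]}}

```text
clock: 8.13
eef_pos: [0.5158, 0.0188, 0.186]
tool_rot: [1.0, -0.0, 0.001, -0.0]
ft_force: [0.6, 0.7, 1.1]
grip_width: 0.0849
```

Call:
{"fn": "drive_tool", "kwargs": {"steps": [-0.016, -0.036, 0, 0, 0, 0, -1, -0.016, -0.036, 0, 0, 0, 0, -1, -0.016, -0.036, 0, 0, 0, 0, -1, -0.016, -0.036, 0, 0, 0, 0, -1, -0.016, -0.036, 0, 0, 0, 0, -1, 0, 0, 0, 0, 0, 0, -1, 0, 0, 0, 0, 0, 0, -1]}}

```text
clock: 8.72
eef_pos: [0.4359, 0.1993, 0.1859]
tool_rot: [1.0, 0.003, 0.001, -0.0]
ft_force: [-0.3, -0.4, -0.4]
grip_width: 0.0853
```

Call:
{"fn": "drive_tool", "kwargs": {"steps": [0.002, 0, 0.02, 0, 0, 0, -1, 0, 0, 0.03, 0, 0, 0, -1, 0, 0, 0.03, 0, 0, 0, -1, 0, 0, 0.02, 0, 0, 0, -1, 0, 0, 0.01, 0, 0, 0, -1, 0, 0, 0, 0, 0, 0, -1, 0, 0, 0, 0, 0, 0, -1]}}

```text
clock: 9.3
eef_pos: [0.4392, 0.1966, 0.0755]
tool_rot: [1.0, -0.001, -0.0, 0.0]
ft_force: [0.5, 0.1, 0.2]
grip_width: 0.0854
```

```bash
python3 wr.py w5
```

```text
[0.4392449  0.19656382 0.07550552] [ 9.99999637e-01 -8.41582491e-04 -3.49935305e-05  1.26210353e-04] 0.08535062081705934
cam [0.43979425 0.27747426 0.14504181] fwd [-0.0013635  -0.31388328 -0.9494606 ]
```

View pics/w5.png

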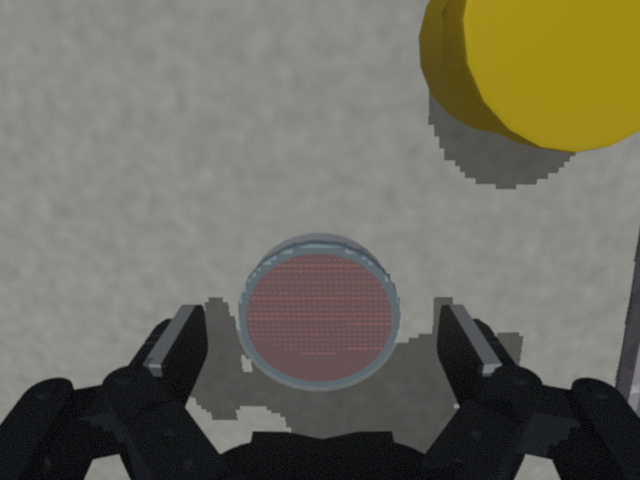

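The dish is centred between the open fingers at about (320,315). Closing.

Call:
{"fn": "drive_tool", "kwargs": {"steps": [0, -0.002, 0, 0, 0, 0, -0.5, 0, 0, 0, 0, 0, 0, 0, 0, 0, 0, 0, 0, 0, 0.5, 0, 0, 0, 0, 0, 0, 1, 0, 0, 0, 0, 0, 0, 1, 0, 0, 0, 0, 0, 0, 1]}}

```text
clock: 9.85
eef_pos: [0.4397, 0.1999, 0.0773]
tool_rot: [1.0, 0.0, 0.002, -0.001]
ft_force: [-1.2, -0.9, 6.7]
grip_width: 0.0573
```

Call:
{"fn": "drive_tool", "kwargs": {"steps": [0, 0, -0.005, 0, 0, 0, 1, 0, 0, -0.01, 0, 0, 0, 1, 0, 0, -0.02, 0, 0, 0, 1, 0, 0, -0.02, 0, 0, 0, 1, 0, 0, -0.02, 0, 0, 0, 1, 0, 0, 0, 0, 0, 0, 1]}}

```text
clock: 10.35
eef_pos: [0.4409, 0.2004, 0.1549]
tool_rot: [1.0, 0.0, 0.004, -0.002]
ft_force: [1.1, 0.6, -0.3]
grip_width: 0.0573
```

```bash
python3 wr.py w6;  python3 - <<'E'
from h import *
o=bot.get_obs()["eef_pos"]
W=np.load("pics/Ww.npy"); s=W[260:370,260:385].reshape(-1,3)
ok=np.isfinite(s).all(1)&(abs(s[:,2]-np.nanmedian(s[:,2]))<.01)
A=np.c_[s[:,:2],np.ones(len(s))]
c=np.linalg.lstsq(A[ok],s[ok,2],rcond=None)[0]; print(c[:2],np.nanmedian(s[:,2]),o[2]-np.nanmedian(s[:,2]))
E
```

```text
[0.44090573 0.20043348 0.15493489] [ 9.99991732e-01  6.64449987e-05  3.70846005e-03 -1.66710204e-03] 0.057280746852047246
cam [0.4408177  0.28110931 0.22476675] fwd [ 0.0063783  -0.31045541 -0.95056655]
[ 0.00492855 -0.00075269] 0.09510620530898678 0.058066990320441686
```

View pics/w6.png

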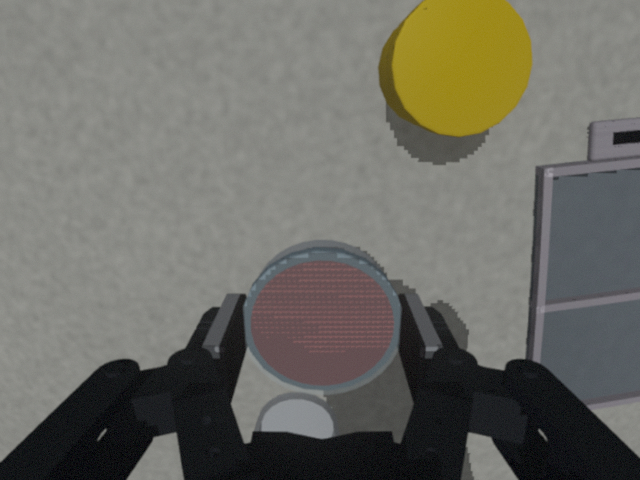

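The dish is held flat and level. Carrying it to the bay next to the tab on tray3, keeping clear of the beaker.

Call:
{"fn": "drive_tool", "kwargs": {"steps": [0.015, 0.005, -0.02, 0, 0, 0, 1, 0.03, 0.015, -0.02, 0, 0, 0, 1, 0.03, 0.02, 0, 0, 0, 0, 1, 0.03, 0.02, 0, 0, 0, 0, 1, 0.02, 0.03, 0, 0, 0, 0, 1, 0.01, 0.03, 0, 0, 0, 0, 1, 0.01, 0.03, 0, 0, 0, 0, 1, 0.01, 0.03, 0, 0, 0, 0, 1]}}

```text
clock: 11.07
eef_pos: [0.5934, 0.0179, 0.1891]
tool_rot: [1.0, 0.0, -0.001, 0.0]
ft_force: [-0.4, -0.3, -0.6]
grip_width: 0.0574
```

Call:
{"fn": "drive_tool", "kwargs": {"steps": [0.01, 0.03, 0, 0, 0, 0, 1, 0.005, 0.03, 0, 0, 0, 0, 1, 0, 0.02, 0, 0, 0, 0, 1, 0, 0.015, 0, 0, 0, 0, 1, 0, 0, 0, 0, 0, 0, 1, 0, 0, 0, 0, 0, 0, 1]}}

```text
clock: 11.57
eef_pos: [0.608, -0.076, 0.1896]
tool_rot: [1.0, -0.001, -0.001, -0.0]
ft_force: [0.3, 0.6, -0.5]
grip_width: 0.0574
```

Call:
{"fn": "drive_tool", "kwargs": {"steps": [0.003, 0.007, 0.02, 0, 0, 0, 1, 0, 0, 0.025, 0, 0, 0, 1, 0, 0, 0.025, 0, 0, 0, 1, 0, 0, 0.015, 0, 0, 0, 1, 0, 0, 0.01, 0, 0, 0, 1, 0, 0, 0, 0, 0, 0, 1, 0, 0, 0, 0, 0, 0, 1]}}

```text
clock: 12.15
eef_pos: [0.6115, -0.0816, 0.0952]
tool_rot: [1.0, 0.001, -0.0, -0.0]
ft_force: [0.1, 0.6, -1.2]
grip_width: 0.0573
```

```bash
python3 wr.py w7
```

```text
[ 0.61150232 -0.08156826  0.09517007] [ 9.99999645e-01  7.44162718e-04 -3.64266980e-04 -1.53375600e-04] 0.05727567254514582
cam [ 0.61185576 -0.00070061  0.16474892] fwd [-0.00098248 -0.31334773 -0.94963795]
```

View pics/w7.png

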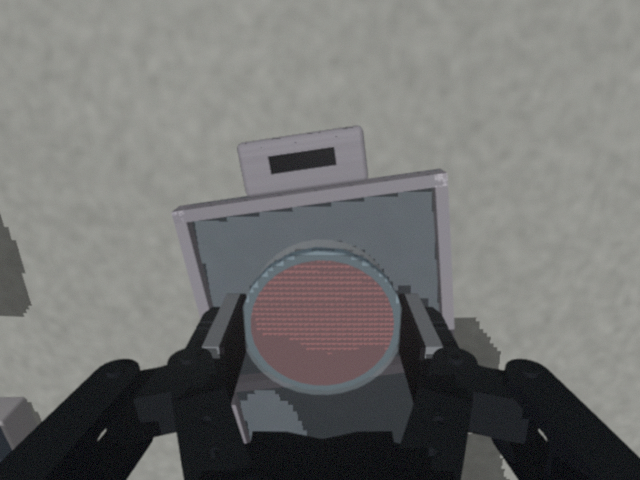

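Run:
```python
from h import *
m=vision.camera_model("wrist"); P=px2w(m,[(178,211),(444,172)],.01); print(P)
y=.1475;c=np.array([.6235,-.1677]);Rz=np.array([[np.cos(y),-np.sin(y)],[np.sin(y),np.cos(y)]])
print(c+Rz@[-.055,.13],c+Rz@[.055,.13])
```

```text
[[ 0.55495927 -0.04528246  0.01      ]
 [ 0.65999495 -0.0294273   0.01      ]]
[ 0.54999167 -0.04719471] [ 0.65879724 -0.03102848]
```

Call:
{"fn": "drive_tool", "kwargs": {"steps": [0, 0, 0.008, 0, 0, 0, 1, 0, 0, 0.004, 0, 0, 0, 1, 0, 0, 0.001, 0, 0, 0, 1, 0, 0, 0, 0, 0, 0, 1, 0, 0, 0, 0, 0, 0, 1]}}

```text
clock: 12.62
eef_pos: [0.6116, -0.0828, 0.0824]
tool_rot: [1.0, -0.0, 0.0, 0.0]
ft_force: [-0.7, -0.6, -0.4]
grip_width: 0.0572
```

Tray agrees to about 2–5 mm. Final lowering.

Call:
{"fn": "drive_tool", "kwargs": {"steps": [0, 0, 0.002, 0, 0, 0, 1, 0, 0, 0.001, 0, 0, 0, 1, 0, 0, 0, 0, 0, 0, 1, 0, 0, 0, 0, 0, 0, 1]}}

```text
clock: 12.95
eef_pos: [0.612, -0.0828, 0.0814]
tool_rot: [1.0, -0.0, 0.001, 0.0]
ft_force: [-2.8, 0.4, 8.4]
grip_width: 0.0573
```

Call:
{"fn": "drive_tool", "kwargs": {"steps": [0, 0, 0, 0, 0, 0, 0.2, 0, 0, 0, 0, 0, 0, -0.6, 0, 0, 0, 0, 0, 0, -0.6, 0, 0, 0, 0, 0, 0, -0.6, 0, 0, -0.01, 0, 0, 0, -1, 0, 0, -0.02, 0, 0, 0, -1, 0, 0, -0.04, 0, 0, 0, -1, 0, 0, -0.04, 0, 0, 0, -1]}}

```text
clock: 13.62
eef_pos: [0.6102, -0.0825, 0.189]
tool_rot: [1.0, -0.0, -0.002, -0.0]
ft_force: [0.2, -0.3, 0.7]
grip_width: 0.0852
```

```bash
python3 wr.py w8
```

```text
[ 0.61019106 -0.08250884  0.18895765] [ 9.99997043e-01 -1.34559366e-05 -2.41203375e-03 -3.11159575e-04] 0.0851832307098348
cam [ 0.61097528 -0.0016774   0.25857646] fwd [-0.00527671 -0.31304201 -0.94972462]
```

View pics/w8.png

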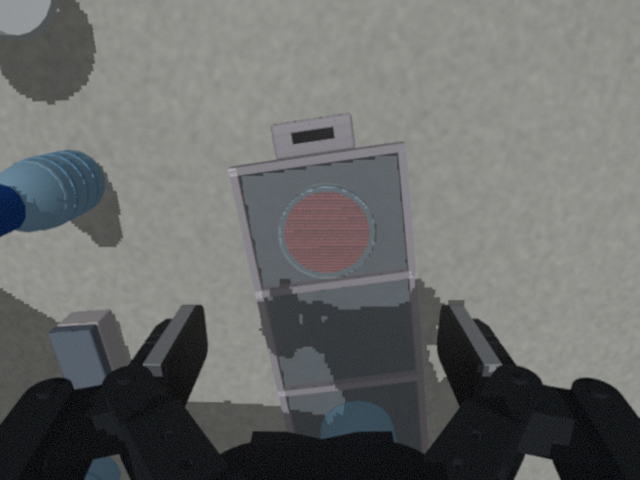

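Dish sits flat in the tab bay, at about (328,232). Next is the tall bottle.

Call:
{"fn": "drive_tool", "kwargs": {"steps": [0, 0, -0.03, 0, 0, 0, -1, -0.015, 0.018, -0.03, 0, 0, 0, -1, -0.03, 0.033, 0, 0, 0, 0, -1, -0.03, 0.033, 0, 0, 0, 0, -1, -0.03, 0.033, 0, 0, 0, 0, -1, -0.03, 0.033, 0, 0, 0, 0, -1, -0.03, 0.033, 0, 0, 0, 0, -1, -0.02, 0.024, 0, 0, 0, 0, -1]}}

```text
clock: 14.33
eef_pos: [0.4341, -0.2805, 0.2499]
tool_rot: [1.0, -0.001, -0.0, 0.0]
ft_force: [0.3, -0.8, 0.5]
grip_width: 0.0852
```

Call:
{"fn": "drive_tool", "kwargs": {"steps": [-0.018, 0.018, 0, 0, 0, 0, -1, 0, 0, 0, 0, 0, 0, -1, 0, 0, 0, 0, 0, 0, -1]}}

```text
clock: 14.58
eef_pos: [0.4176, -0.2978, 0.2498]
tool_rot: [1.0, -0.002, 0.0, 0.0]
ft_force: [0.5, -0.2, 1.5]
grip_width: 0.0854
```

```bash
python3 wr.py w9
```

```text
[ 0.41761214 -0.29780996  0.24979562] [ 9.99998646e-01 -1.58857307e-03  4.24485244e-04  6.58587399e-05] 0.08535909609520544
cam [ 0.41825735 -0.21693257  0.31934079] fwd [-8.78402531e-04 -3.13821029e-01 -9.49481748e-01]
```

View pics/w9.png

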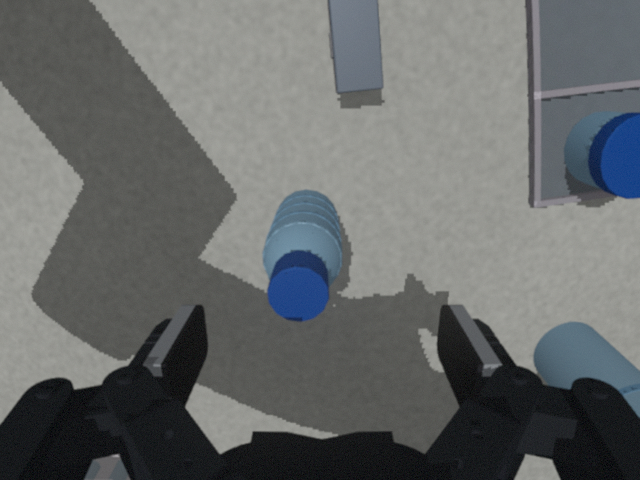

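Cap centre at (298,291).

Run:
```python
from h import *
m=vision.camera_model("wrist"); print(px2w(m,[(298,291)],.135))
W=np.load("pics/Ww.npy"); s=W[250:325,255:340].reshape(-1,3); s=s[(s[:,2]>.128)&(s[:,2]<.145)]
lo,hi=np.percentile(s[:,:2],[1,99],axis=0); print((lo+hi)/2,hi-lo)
```

```text
[[ 0.40680998 -0.31032366  0.135     ]]
[ 0.40587219 -0.3128212 ] [0.02896254 0.02941013]
```

Call:
{"fn": "drive_tool", "kwargs": {"steps": [-0.006, 0.007, 0, 0, 0, 0, -1, -0.006, 0.007, 0.01, 0, 0, 0, -1, 0, 0, 0.02, 0, 0, 0, -1, 0, 0, 0.02, 0, 0, 0, -1, 0, 0, 0.015, 0, 0, 0, -1, 0, 0, 0.004, 0, 0, 0, -1, 0, 0, 0, 0, 0, 0, -1]}}

```text
clock: 15.22
eef_pos: [0.4056, -0.31, 0.1783]
tool_rot: [1.0, 0.0, -0.002, -0.001]
ft_force: [0.2, -0.3, 0.4]
grip_width: 0.0857
```

Call:
{"fn": "drive_tool", "kwargs": {"steps": [0, 0, 0, 0, 0, 0, -0.3, 0, 0, 0, 0, 0, 0, 0.0, 0, 0, 0, 0, 0, 0, 0.3, 0, 0, 0, 0, 0, 0, 0.6, 0, 0, 0, 0, 0, 0, 1, 0, 0, 0, 0, 0, 0, 1, 0, 0, 0, 0, 0, 0, 1]}}

```text
clock: 15.8
eef_pos: [0.4067, -0.3112, 0.1813]
tool_rot: [1.0, -0.0, 0.001, 0.001]
ft_force: [-1.7, 0.3, 5.9]
grip_width: 0.0302
```

Call:
{"fn": "drive_tool", "kwargs": {"steps": [0, 0, -0.005, 0, 0, 0, 1, 0, 0, -0.01, 0, 0, 0, 1, 0, 0, -0.02, 0, 0, 0, 1, 0, 0, -0.025, 0, 0, 0, 1, 0, 0, -0.02, 0, 0, 0, 1, 0, 0, -0.01, 0, 0, 0, 1, 0, 0, 0, 0, 0, 0, 1]}}

```text
clock: 16.38
eef_pos: [0.4075, -0.3116, 0.2731]
tool_rot: [1.0, 0.0, 0.002, 0.002]
ft_force: [-0.2, -0.3, -2.2]
grip_width: 0.0301
```

```bash
python3 wr.py w10; python3 -c "
from h import *
p,d=vision.camera('scene'); crop(p[:,:,::-1],120,120,480,400,2,'pics/s10.png')"
```

```text
[ 0.40750171 -0.31160869  0.27307789] [9.99996305e-01 5.73726551e-06 2.19143514e-03 1.60829968e-03] 0.030147355986454225
cam [ 0.40762479 -0.23050362  0.34237403] fwd [ 0.00342363 -0.31671332 -0.94851513]
```

View pics/w10.png

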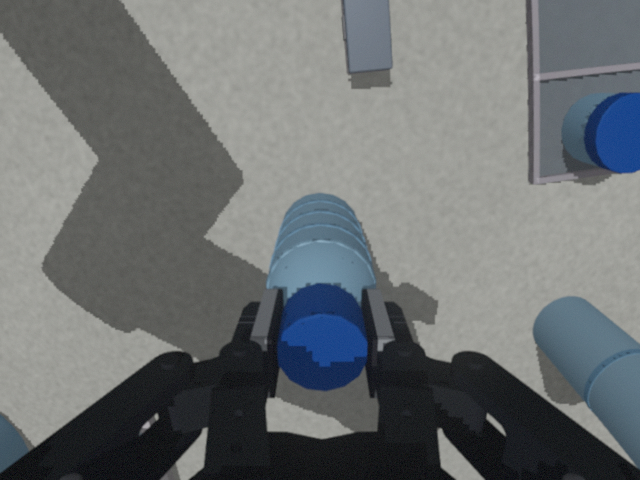

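View pics/s10.png

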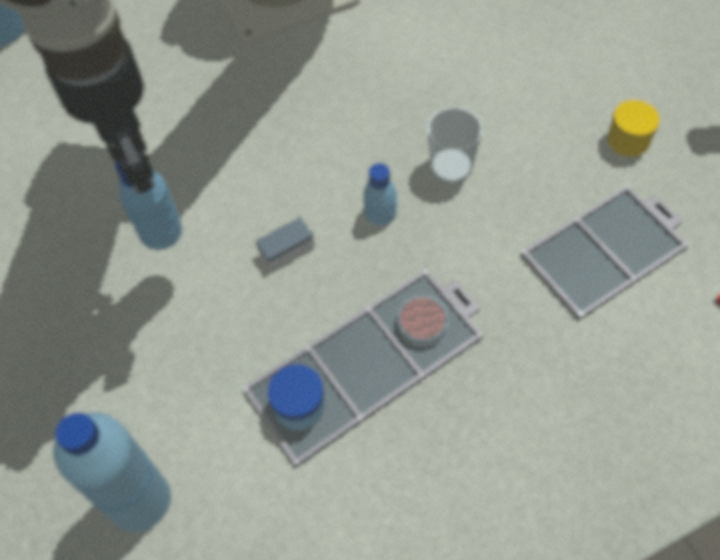

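The tall bottle hangs upright in the grip, and the jar and dish stand in their bays. Moving it to the middle bay.

Call:
{"fn": "drive_tool", "kwargs": {"steps": [0.009, -0.006, 0, 0, 0, 0, 1, 0.018, -0.012, 0, 0, 0, 0, 1, 0.024, -0.016, 0, 0, 0, 0, 1, 0.024, -0.016, 0, 0, 0, 0, 1, 0.024, -0.016, 0, 0, 0, 0, 1, 0.024, -0.016, 0, 0, 0, 0, 1, 0.024, -0.016, 0, 0, 0, 0, 1, 0.024, -0.016, 0, 0, 0, 0, 1]}}

```text
clock: 17.15
eef_pos: [0.5783, -0.1949, 0.268]
tool_rot: [1.0, 0.0, -0.002, -0.001]
ft_force: [-0.1, 0.0, -1.3]
grip_width: 0.0301
```

Call:
{"fn": "drive_tool", "kwargs": {"steps": [0.024, -0.016, 0, 0, 0, 0, 1, 0.018, -0.012, 0, 0, 0, 0, 1, 0.006, -0.004, 0, 0, 0, 0, 1, 0, 0, 0, 0, 0, 0, 1, 0, 0, 0, 0, 0, 0, 1]}}

```text
clock: 17.57
eef_pos: [0.6249, -0.1643, 0.2684]
tool_rot: [1.0, 0.0, -0.002, -0.0]
ft_force: [-0.8, 0.2, -1.4]
grip_width: 0.0305
```

Call:
{"fn": "drive_tool", "kwargs": {"steps": [-0.001, 0.003, 0.01, 0, 0, 0, 1, 0, 0, 0.02, 0, 0, 0, 1, 0, 0, 0.02, 0, 0, 0, 1, 0, 0, 0.015, 0, 0, 0, 1, 0, 0, 0.008, 0, 0, 0, 1, 0, 0, 0, 0, 0, 0, 1, 0, 0, 0, 0, 0, 0, 1]}}

```text
clock: 18.15
eef_pos: [0.6236, -0.1686, 0.1971]
tool_rot: [1.0, -0.001, -0.001, -0.0]
ft_force: [0.5, -0.5, -0.5]
grip_width: 0.0301
```

```bash
python3 wr.py w11; python3 -c "
from h import *
p,d=vision.camera('scene'); crop(p[:,:,::-1],200,180,400,380,3,'pics/s11.png')"
```

```text
[ 0.62361181 -0.16862885  0.19705011] [ 9.99999631e-01 -6.90762381e-04 -5.04069772e-04 -8.09126465e-05] 0.030053239040785242
cam [ 0.62423955 -0.08775425  0.26663892] fwd [-0.00209717 -0.31352504 -0.94957762]
```

View pics/w11.png

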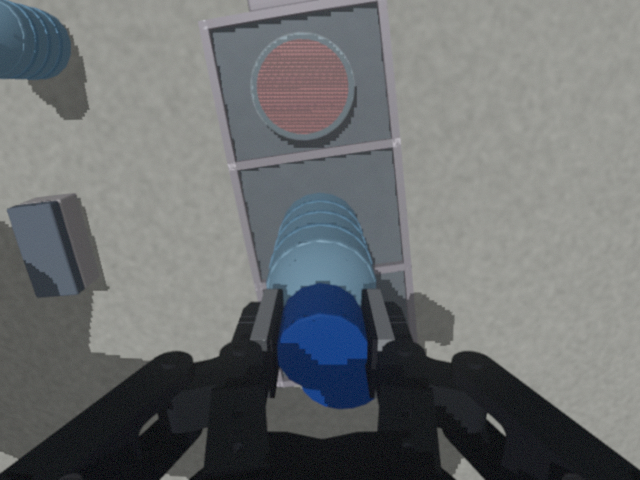

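View pics/s11.png

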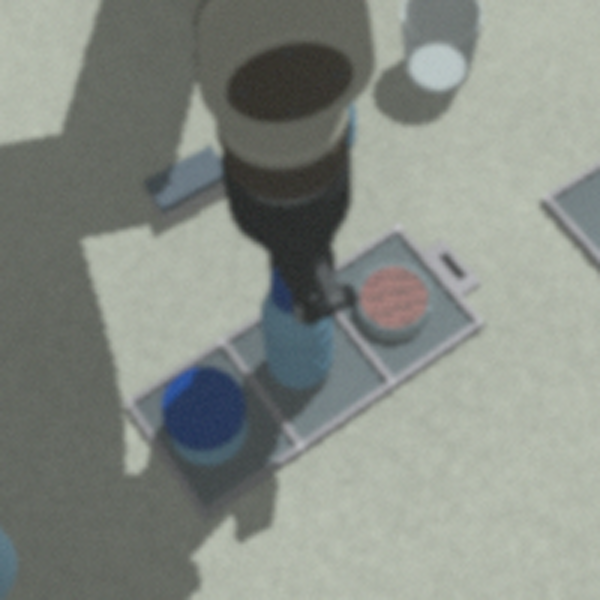

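The bottle is over the middle bay. Lowering.

Call:
{"fn": "drive_tool", "kwargs": {"steps": [0, 0, 0.006, 0, 0, 0, 1, 0, 0, 0.003, 0, 0, 0, 1, 0, 0, 0.001, 0, 0, 0, 1, 0, 0, 0, 0, 0, 0, 1, 0, 0, 0, 0, 0, 0, 1]}}

```text
clock: 18.67
eef_pos: [0.6244, -0.1678, 0.1872]
tool_rot: [1.0, 0.0, -0.0, 0.0]
ft_force: [-1.3, 0.4, -1.2]
grip_width: 0.0302
```

Call:
{"fn": "drive_tool", "kwargs": {"steps": [0, 0, 0.001, 0, 0, 0, 1, 0, 0, 0.001, 0, 0, 0, 1, 0, 0, 0.0005, 0, 0, 0, 1, 0, 0, 0, 0, 0, 0, 1]}}

```text
clock: 19.0
eef_pos: [0.6246, -0.1679, 0.1854]
tool_rot: [1.0, -0.0, 0.0, 0.0]
ft_force: [-0.6, -0.1, 2.5]
grip_width: 0.0305
```

Contact at the expected height. Releasing.

Call:
{"fn": "drive_tool", "kwargs": {"steps": [0, 0, 0, 0, 0, 0, 0.5, 0, 0, 0, 0, 0, 0, 0, 0, 0, 0, 0, 0, 0, -0.5, 0, 0, 0, 0, 0, 0, -1, 0, 0, -0.005, 0, 0, 0, -1, 0, 0, -0.02, 0, 0, 0, -1, 0, 0, -0.03, 0, 0, 0, -1, 0, 0, -0.03, 0, 0, 0, -1]}}

```text
clock: 19.67
eef_pos: [0.6238, -0.1677, 0.2698]
tool_rot: [1.0, -0.0, -0.001, -0.0]
ft_force: [0.7, -0.7, 0.4]
grip_width: 0.0854
```

```bash
python3 wr.py w12
```

```text
[ 0.62379348 -0.1676619   0.26977151] [ 9.99998989e-01 -9.43516965e-06 -1.37396701e-03 -3.64894405e-04] 0.08542688704959356
cam [ 0.62441627 -0.08684161  0.33938994] fwd [-0.00335494 -0.3129484  -0.94976421]
```

View pics/w12.png

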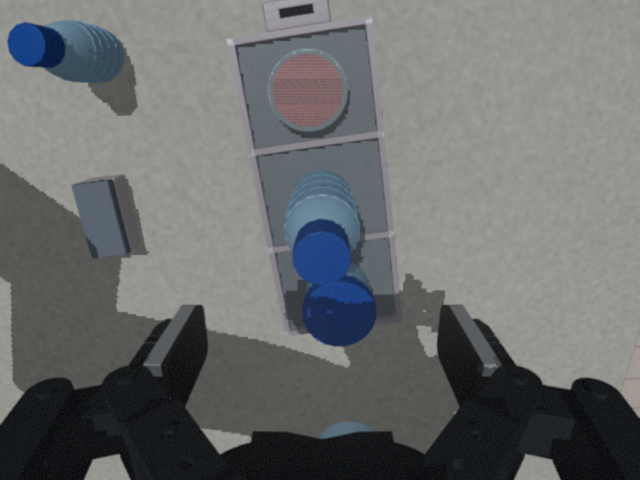

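The tall bottle stands upright in the middle bay, cap at about (322,252). Next the slide box.

Call:
{"fn": "drive_tool", "kwargs": {"steps": [-0.012, 0.001, 0, 0, 0, 0, -1, -0.026, 0.002, 0, 0, 0, 0, -1, -0.03, 0.002, 0, 0, 0, 0, -1, -0.03, 0.002, 0, 0, 0, 0, -1, -0.03, 0.002, 0.02, 0, 0, 0, -1, -0.03, 0.002, 0.03, 0, 0, 0, -1, -0.023, 0.002, 0.03, 0, 0, 0, -1, -0.002, 0.002, 0.01, 0, 0, 0, -1]}}

```text
clock: 20.38
eef_pos: [0.4338, -0.1808, 0.1758]
tool_rot: [1.0, -0.001, -0.006, -0.002]
ft_force: [-0.8, 0.0, -1.2]
grip_width: 0.0854
```

Call:
{"fn": "drive_tool", "kwargs": {"steps": [0, 0, 0, 0, 0, 0, -1, 0, 0, 0, 0, 0, 0, -1]}}

```text
clock: 20.55
eef_pos: [0.4424, -0.1831, 0.1808]
tool_rot: [1.0, -0.0, 0.001, 0.0]
ft_force: [0.8, -0.5, 0.5]
grip_width: 0.0852
```

```bash
python3 wr.py w13
```

```text
[ 0.44240199 -0.18309275  0.18082418] [ 9.99999822e-01 -2.69490008e-04  5.15361696e-04  1.33271769e-04] 0.08521328454342571
cam [ 0.4428072  -0.10219265  0.25034375] fwd [ 5.46384294e-05 -3.13885834e-01 -9.49460731e-01]
```

View pics/w13.png

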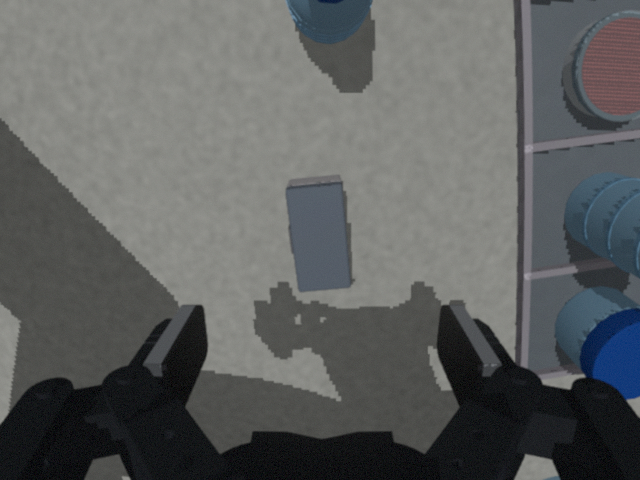

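Box top corners: (287,187), (343,181), (352,287), (299,291).

Run:
```python
from h import *
m=vision.camera_model("wrist"); P=px2w(m,[(287,187),(343,181),(352,287),(299,291)],.0305)[:,:2]; print(P,P.mean(0))
v=P[0]-P[3]+P[1]-P[2]; print("yaw",np.arctan2(-v[0],v[1]),[np.linalg.norm(P[i]-P[(i+1)%4]) for i in range(4)])
```

```text
[[ 0.42520147 -0.15162008]
 [ 0.45609212 -0.14826622]
 [ 0.46258294 -0.21282881]
 [ 0.43071135 -0.21546717]] [ 0.44364697 -0.18204557]
yaw 0.09318566524065598 [np.float64(0.031072182971743845), np.float64(0.06488805559965591), np.float64(0.03198060638137225), np.float64(0.06408439687549777)]
```

Call:
{"fn": "drive_tool", "kwargs": {"steps": [0.001, -0.001, 0.02, 0, 0, -5.2, -1, 0, 0, 0.025, 0, 0, 0, -1, 0, 0, 0.025, 0, 0, 0, -1, 0, 0, 0.02, 0, 0, 0, -1, 0, 0, 0.01, 0, 0, 0, -1, 0, 0, 0, 0, 0, 0, -1, 0, 0, 0, 0, 0, 0, -1]}}

```text
clock: 21.18
eef_pos: [0.4445, -0.1821, 0.0812]
tool_rot: [0.999, 0.046, 0.001, 0.0]
ft_force: [0.3, -0.8, 1.0]
grip_width: 0.0854
```

Call:
{"fn": "drive_tool", "kwargs": {"steps": [0, 0, 0, 0, 0, 0, -0.3, 0, 0, 0, 0, 0, 0, 0.0, 0, 0, 0, 0, 0, 0, 0.3, 0, 0, 0, 0, 0, 0, 0.6, 0, 0, 0, 0, 0, 0, 1, 0, 0, 0, 0, 0, 0, 1, 0, 0, 0, 0, 0, 0, 1]}}

```text
clock: 21.77
eef_pos: [0.4437, -0.1821, 0.0813]
tool_rot: [0.999, 0.045, 0.001, 0.0]
ft_force: [0.6, 0.3, 5.6]
grip_width: 0.0306
```

Call:
{"fn": "drive_tool", "kwargs": {"steps": [0, 0, -0.005, 0, 0, 0, 1, 0, 0, -0.01, 0, 0, 0, 1, 0, 0, -0.03, 0, 0, 0, 1, 0, 0, -0.03, 0, 0, 0, 1, 0, 0, -0.03, 0, 0, 0, 1, 0, 0, -0.01, 0, 0, 0, 1, 0, 0, 0, 0, 0, 0, 1]}}

```text
clock: 22.35
eef_pos: [0.4448, -0.1825, 0.1992]
tool_rot: [0.999, 0.045, 0.003, 0.002]
ft_force: [-0.4, -0.4, -0.7]
grip_width: 0.031
```

```bash
python3 wr.py w14
```

```text
[ 0.44483465 -0.18254188  0.19924995] [0.99896331 0.04537059 0.00337498 0.00155839] 0.0309973209392395
cam [ 0.43748674 -0.10181385  0.26853086] fwd [ 0.03417757 -0.31500121 -0.94847569]
```

View pics/w14.png

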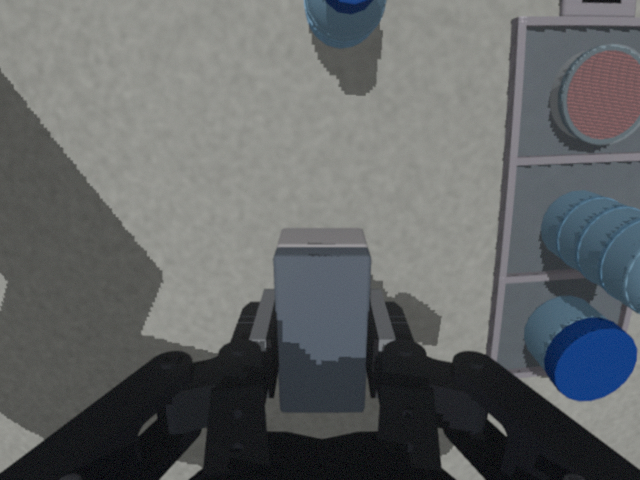

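Box held square and level, top spanning about (275,250)–(370,410). Moving to tray2's far bay.

Call:
{"fn": "drive_tool", "kwargs": {"steps": [0.005, -0.014, 0, 0, 0, 0, 1, 0.015, -0.026, 0, 0, 0, 0, 1, 0.02, -0.03, 0, 0, 0, 0, 1, 0.02, -0.03, 0, 0, 0, 0, 1, 0.025, -0.03, 0, 0, 0, 0, 1, 0.025, -0.03, 0, 0, 0, 0, 1, 0.025, -0.03, 0, 0, 0, 0, 1, 0.025, -0.03, 0, 0, 0, 0, 1]}}

```text
clock: 23.07
eef_pos: [0.5819, 0.0534, 0.1932]
tool_rot: [0.999, 0.045, -0.002, 0.0]
ft_force: [0.4, -0.7, 0.0]
grip_width: 0.0305
```

Call:
{"fn": "drive_tool", "kwargs": {"steps": [0.025, -0.03, 0, 0, 0, 0, 1, 0.02, -0.024, 0, 0, 0, 0, 1, 0.01, -0.01, 0, 0, 0, 0, 1, 0, 0, 0, 0, 0, 0, 1, 0, 0, 0, 0, 0, 0, 1]}}

```text
clock: 23.48
eef_pos: [0.6303, 0.121, 0.1928]
tool_rot: [0.999, 0.046, -0.002, 0.001]
ft_force: [-1.2, -0.5, -0.6]
grip_width: 0.0308
```

Call:
{"fn": "drive_tool", "kwargs": {"steps": [0.002, 0.001, 0.02, 0, 0, -2, 1, 0, 0, 0.025, 0, 0, 0, 1, 0, 0, 0.025, 0, 0, 0, 1, 0, 0, 0.015, 0, 0, 0, 1, 0, 0, 0.008, 0, 0, 0, 1, 0, 0, 0, 0, 0, 0, 1, 0, 0, 0, 0, 0, 0, 1]}}

```text
clock: 24.07
eef_pos: [0.6329, 0.1187, 0.1023]
tool_rot: [0.998, 0.062, -0.001, 0.0]
ft_force: [0.6, 0.9, -0.2]
grip_width: 0.0308
```

```bash
python3 wr.py w15
```

```text
[0.63294629 0.11869046 0.10225194] [ 9.98066254e-01  6.21561750e-02 -5.89091646e-04  1.26667699e-04] 0.030773570465935426
cam [0.62346723 0.1989733  0.17178354] fwd [ 0.03704815 -0.31155513 -0.94950557]
```

View pics/w15.png

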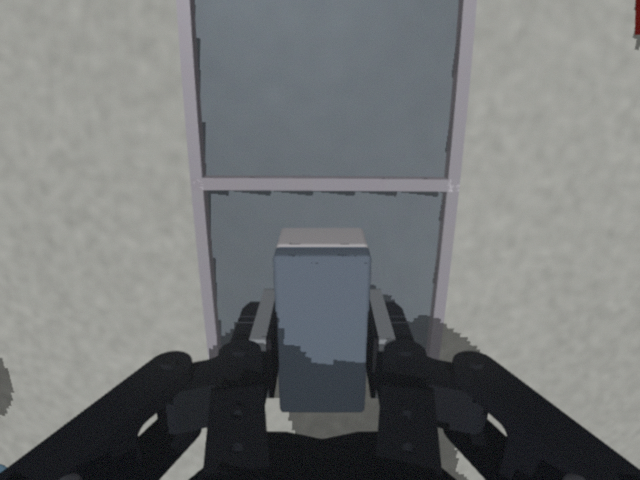

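Run:
```python
from h import *
m=vision.camera_model("wrist"); P=px2w(m,[(202,185),(452,186)],.01)[:,:2]; print(P)
c=P.mean(0); y=.124; print("bay c",c+.0425*np.array([np.sin(y),-np.cos(y)]))
```

```text
[[0.57983036 0.15833253]
 [0.68159891 0.17072128]]
bay c [0.63597114 0.12235323]
```

Call:
{"fn": "drive_tool", "kwargs": {"steps": [0, 0, 0.008, 0, 0, 0, 1, 0, 0, 0.005, 0, 0, 0, 1, 0, 0, 0.001, 0, 0, 0, 1, 0, 0, 0, 0, 0, 0, 1, 0, 0, 0, 0, 0, 0, 1]}}

```text
clock: 24.53
eef_pos: [0.6334, 0.1198, 0.0883]
tool_rot: [0.998, 0.063, -0.0, 0.0]
ft_force: [0.2, 0.7, -0.3]
grip_width: 0.0312
```

Within about 3 mm of the bay centre. Final lowering.

Call:
{"fn": "drive_tool", "kwargs": {"steps": [0, 0, 0.002, 0, 0, 0, 1, 0, 0, 0.001, 0, 0, 0, 1, 0, 0, 0.0005, 0, 0, 0, 1, 0, 0, 0, 0, 0, 0, 1]}}

```text
clock: 24.87
eef_pos: [0.6337, 0.1199, 0.0854]
tool_rot: [0.998, 0.063, 0.0, -0.0]
ft_force: [-0.2, 0.5, 1.4]
grip_width: 0.0309
```

Contact at the expected height. Releasing, but not so wide that the fingers meet the lips.

Call:
{"fn": "drive_tool", "kwargs": {"steps": [0, 0, 0, 0, 0, 0, 0.4, 0, 0, 0, 0, 0, 0, 0, 0, 0, 0, 0, 0, 0, -0.2, 0, 0, 0, 0, 0, 0, -0.2, 0, 0, -0.01, 0, 0, 0, -0.5, 0, 0, -0.03, 0, 0, 0, -1, 0, 0, -0.04, 0, 0, 0, -1, 0, 0, -0.04, 0, 0, 0, -1]}}

```text
clock: 25.53
eef_pos: [0.6325, 0.1195, 0.2054]
tool_rot: [0.998, 0.063, -0.002, 0.0]
ft_force: [1.0, -0.5, 0.8]
grip_width: 0.0851
```

```bash
python3 wr.py w16
```

```text
[0.63253132 0.11948117 0.20537791] [ 9.98027724e-01  6.27554870e-02 -1.53810782e-03  2.13079452e-04] 0.08511144866488408
cam [0.62308469 0.19977648 0.27492713] fwd [ 0.03561875 -0.31174496 -0.94949796]
```

View pics/w16.png

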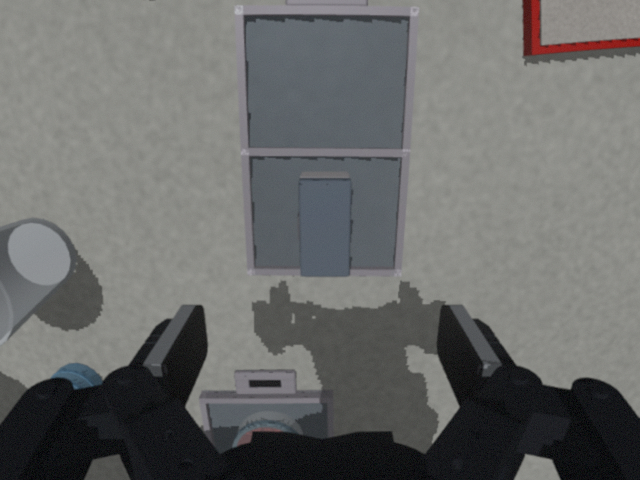

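The slide box sits square in its bay, at about (325,227). Next the small bottle.

Call:
{"fn": "drive_tool", "kwargs": {"steps": [0, 0, 0, 0, 0, 7.1, -1, -0.015, 0.015, 0, 0, 0, 0, -1, -0.03, 0.028, 0, 0, 0, 0, -1, -0.03, 0.028, 0, 0, 0, 0, -1, -0.03, 0.028, 0, 0, 0, 0, -1, -0.03, 0.028, 0, 0, 0, 0, -1, -0.03, 0.028, 0, 0, 0, 0, -1, -0.02, 0.018, 0, 0, 0, 0, -1]}}

```text
clock: 26.25
eef_pos: [0.4458, -0.0553, 0.2052]
tool_rot: [1.0, 0.0, -0.0, 0.0]
ft_force: [0.1, -0.9, -0.1]
grip_width: 0.0855
```

Call:
{"fn": "drive_tool", "kwargs": {"steps": [0, 0, 0, 0, 0, 0, -1, 0, 0, 0, 0, 0, 0, -1, 0, 0, 0, 0, 0, 0, -1]}}

```text
clock: 26.5
eef_pos: [0.4497, -0.0536, 0.2056]
tool_rot: [1.0, 0.001, 0.001, -0.0]
ft_force: [-1.1, -0.2, -0.4]
grip_width: 0.0856
```

```bash
python3 wr.py w17;python3 - <<'E'
from h import *
W=np.load("pics/Ww.npy"); s=W.reshape(-1,3); s=s[(s[:,2]>.083)&(s[:,2]<.097)&(abs(s[:,0]-.446)<.025)&(abs(s[:,1]+.054)<.025)]
lo,hi=np.percentile(s[:,:2],[1,99],axis=0); print((lo+hi)/2,hi-lo)
E
```

```text
[ 0.44967321 -0.05364578  0.2056355 ] [ 9.99999000e-01  6.77202924e-04  1.24134983e-03 -7.96128914e-06] 0.08555291211569631
cam [0.44983437 0.02723942 0.27520386] fwd [ 0.002058   -0.31361833 -0.9495469 ]
[ 0.44594748 -0.05282489] [0.0238138 0.0240243]
```

View pics/w17.png

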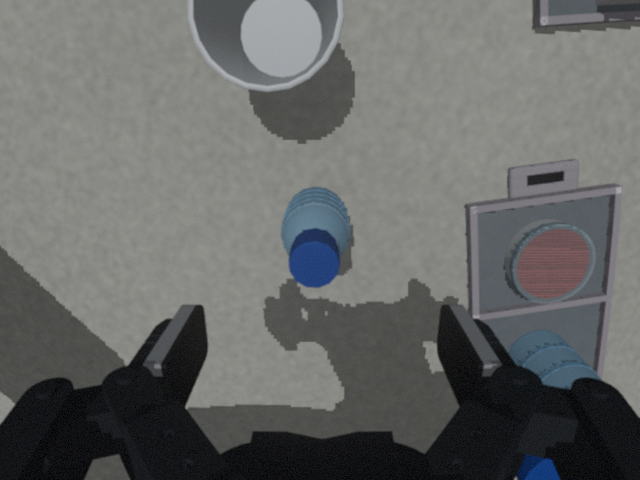

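Cap centre at (314,258); the beaker is well clear. Descending on the cap.

Call:
{"fn": "drive_tool", "kwargs": {"steps": [-0.004, 0, 0, 0, 0, 0, -1, 0, 0, 0.015, 0, 0, 0, -1, 0, 0, 0.02, 0, 0, 0, -1, 0, 0, 0.02, 0, 0, 0, -1, 0, 0, 0.01, 0, 0, 0, -1, 0, 0, 0, 0, 0, 0, -1, 0, 0, 0, 0, 0, 0, -1]}}

```text
clock: 27.13
eef_pos: [0.4447, -0.053, 0.1393]
tool_rot: [1.0, 0.002, -0.001, -0.0]
ft_force: [0.5, -0.4, 0.4]
grip_width: 0.0852
```

Call:
{"fn": "drive_tool", "kwargs": {"steps": [0, 0, 0, 0, 0, 0, -0.3, 0, 0, 0, 0, 0, 0, 0.0, 0, 0, 0, 0, 0, 0, 0.3, 0, 0, 0, 0, 0, 0, 0.6, 0, 0, 0, 0, 0, 0, 1, 0, 0, 0, 0, 0, 0, 1, 0, 0, 0, 0, 0, 0, 1]}}

```text
clock: 27.72
eef_pos: [0.4454, -0.0537, 0.1406]
tool_rot: [1.0, 0.001, 0.001, 0.0]
ft_force: [1.1, 0.9, 4.1]
grip_width: 0.0239
```

Call:
{"fn": "drive_tool", "kwargs": {"steps": [0, 0, -0.005, 0, 0, 0, 1, 0, 0, -0.01, 0, 0, 0, 1, 0, 0, -0.025, 0, 0, 0, 1, 0, 0, -0.03, 0, 0, 0, 1, 0, 0, -0.03, 0, 0, 0, 1, 0, 0, -0.01, 0, 0, 0, 1, 0, 0, 0, 0, 0, 0, 1]}}

```text
clock: 28.3
eef_pos: [0.4461, -0.0538, 0.2528]
tool_rot: [1.0, 0.001, 0.003, 0.0]
ft_force: [0.6, -0.0, -2.6]
grip_width: 0.0238
```

```bash
python3 wr.py w18
```

```text
[ 0.44613809 -0.05384163  0.25276878] [9.99995581e-01 8.21367735e-04 2.83408051e-03 3.61981117e-04] 0.02375814799558547
cam [0.44605876 0.02708604 0.32227859] fwd [ 0.00517731 -0.31434909 -0.94929334]
```

View pics/w18.png

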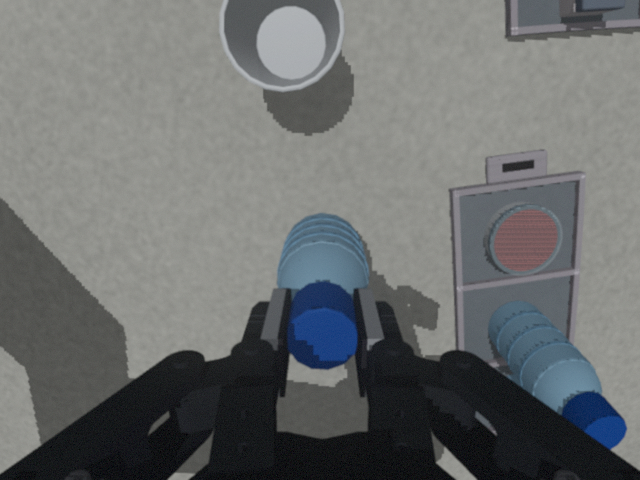

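Small bottle held by its cap at (322,325). Moving to tray2's tab bay.

Call:
{"fn": "drive_tool", "kwargs": {"steps": [0.01, -0.01, 0, 0, 0, 0, 1, 0.02, -0.02, 0, 0, 0, 0, 1, 0.02, -0.03, 0, 0, 0, 0, 1, 0.02, -0.03, 0, 0, 0, 0, 1, 0.02, -0.03, 0, 0, 0, 0, 1, 0.02, -0.03, 0, 0, 0, 0, 1, 0.02, -0.03, 0, 0, 0, 0, 1, 0.02, -0.03, 0, 0, 0, 0, 1]}}

```text
clock: 29.02
eef_pos: [0.5943, 0.1588, 0.2469]
tool_rot: [1.0, 0.001, -0.002, 0.0]
ft_force: [0.1, 0.6, -0.6]
grip_width: 0.024
```

Call:
{"fn": "drive_tool", "kwargs": {"steps": [0.02, -0.03, 0, 0, 0, 0, 1, 0.01, -0.02, 0, 0, 0, 0, 1, 0, 0, 0, 0, 0, 0, 1, 0, 0, 0, 0, 0, 0, 1, 0, 0, 0, 0, 0, 0, 1]}}

```text
clock: 29.43
eef_pos: [0.6233, 0.2068, 0.2473]
tool_rot: [1.0, 0.001, -0.002, 0.001]
ft_force: [-0.6, -0.8, -0.0]
grip_width: 0.0238
```

Call:
{"fn": "drive_tool", "kwargs": {"steps": [0.001, 0.002, 0.01, 0, 0, 0, 1, 0, 0, 0.025, 0, 0, 0, 1, 0, 0, 0.025, 0, 0, 0, 1, 0, 0, 0.02, 0, 0, 0, 1, 0, 0, 0.01, 0, 0, 0, 1, 0, 0, 0, 0, 0, 0, 1, 0, 0, 0, 0, 0, 0, 1]}}

```text
clock: 30.02
eef_pos: [0.625, 0.2038, 0.1596]
tool_rot: [1.0, 0.0, -0.001, 0.0]
ft_force: [0.0, 0.1, -1.0]
grip_width: 0.0242
```

```bash
python3 wr.py w19
```

```text
[0.62502692 0.20377452 0.15959854] [ 9.99999801e-01  2.87521574e-04 -5.28166895e-04  1.91217165e-04] 0.024174439451909942
cam [0.6254774  0.28469066 0.22911504] fwd [-0.00158492 -0.3140295  -0.9494119 ]
```

View pics/w19.png

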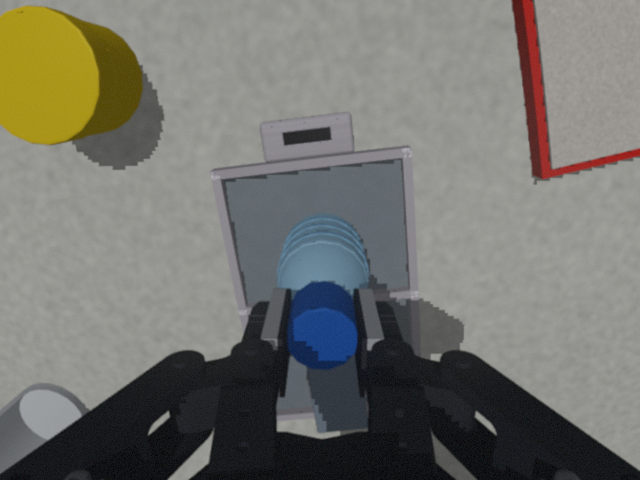

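It is centred over the tab bay. Lowering.

Call:
{"fn": "drive_tool", "kwargs": {"steps": [0, 0, 0.008, 0, 0, 0, 1, 0, 0, 0.004, 0, 0, 0, 1, 0, 0, 0.001, 0, 0, 0, 1, 0, 0, 0, 0, 0, 0, 1, 0, 0, 0, 0, 0, 0, 1]}}

```text
clock: 30.48
eef_pos: [0.6254, 0.2048, 0.1469]
tool_rot: [1.0, 0.001, 0.0, -0.0]
ft_force: [-0.1, 0.1, -1.5]
grip_width: 0.0242
```

Call:
{"fn": "drive_tool", "kwargs": {"steps": [0, 0, 0.001, 0, 0, 0, 1, 0, 0, 0.0005, 0, 0, 0, 1, 0, 0, 0, 0, 0, 0, 1]}}

```text
clock: 30.73
eef_pos: [0.6253, 0.2047, 0.1453]
tool_rot: [1.0, 0.001, 0.0, 0.0]
ft_force: [-0.3, 0.8, -1.4]
grip_width: 0.0239
```

Call:
{"fn": "drive_tool", "kwargs": {"steps": [0, 0, 0.001, 0, 0, 0, 1, 0, 0, 0, 0, 0, 0, 1, 0, 0, 0, 0, 0, 0, 1]}}

```text
clock: 30.98
eef_pos: [0.6255, 0.2047, 0.1447]
tool_rot: [1.0, 0.001, 0.0, -0.0]
ft_force: [-0.4, 0.5, 0.5]
grip_width: 0.024
```

Contact. Releasing, retreating up and clear.

Call:
{"fn": "drive_tool", "kwargs": {"steps": [0, 0, 0.0005, 0, 0, 0, 1, 0, 0, 0, 0, 0, 0, 0.6, 0, 0, 0, 0, 0, 0, 0.1, 0, 0, 0, 0, 0, 0, -0.4, 0, 0, 0, 0, 0, 0, -1, 0, 0, -0.005, 0, 0, 0, -1, 0, 0, -0.03, 0, 0, 0, -1, 0, 0, -0.04, 0, 0, 0, -1]}}

```text
clock: 31.65
eef_pos: [0.6229, 0.2039, 0.215]
tool_rot: [1.0, 0.001, -0.005, 0.002]
ft_force: [1.6, 0.3, 0.3]
grip_width: 0.0858
```

Call:
{"fn": "drive_tool", "kwargs": {"steps": [0, 0, -0.04, 0, 0, 0, -1, -0.03, 0, -0.02, 0, 0, 0, -1, -0.04, 0, 0, 0, 0, 0, -1, -0.04, 0, 0, 0, 0, 0, -1, -0.04, 0, 0, 0, 0, 0, -1, -0.04, 0, 0, 0, 0, 0, -1, -0.03, 0, 0, 0, 0, 0, -1, 0, 0, 0, 0, 0, 0, -1]}}

```text
clock: 32.32
eef_pos: [0.3995, 0.2033, 0.2789]
tool_rot: [1.0, 0.002, -0.002, 0.001]
ft_force: [-0.9, -0.7, -0.9]
grip_width: 0.0852
```

```bash
cat > chk.py <<'E'
from h import *
p,d=vision.camera("top"); cv2.imwrite("pics/topF.png",p[:,:,::-1]); m=vision.camera_model("top"); W=cloud(m,d); W[d==0]=np.nan
crop(p[:,:,::-1],110,140,450,330,2.3,"pics/topFc.png")
p,_=vision.camera("scene"); crop(p[:,:,::-1],120,120,480,400,2,"pics/sF.png")
T={"tray2":((.6284,.1628),.124),"tray3":((.6235,-.1677),.1475)}
for n,t,by,zl,zh,h in[("jar","tray3",-.085,.048,.062,.054),("dish","tray3",.085,.016,.03,.022),("tall","tray3",0,.13,.15,.139),("small","tray2",.0425,.087,.1,.094),("box","tray2",-.0425,.026,.042,.0345)]:
    c,y=T[t]; s=W.reshape(-1,3); L=(s[:,:2]-c)@np.array([[np.cos(y),-np.sin(y)],[np.sin(y),np.cos(y)]])
    k=(abs(L[:,0])<.05)&(abs(L[:,1]-by)<.04)&(s[:,2]>zl)&(s[:,2]<zh)
    lo,hi=np.percentile(L[k],[1,99],axis=0)
    print(n,"local",((lo+hi)/2).round(4),"size",(hi-lo).round(3),"off y",round((lo+hi)[1]/2-by,4),"top z",np.median(s[k,2]).round(4),"want",h)
s=W.reshape(-1,3)
for n,c,zl,zh in(("cup",(.4244,.0626),.07,.09),("wb",(.649,-.4438),.21,.235),("yel",(.4995,.2928),.044,.056)):
    k=(abs(s[:,0]-c[0])<.05)&(abs(s[:,1]-c[1])<.05)&(s[:,2]>zl)&(s[:,2]<zh)
    lo,hi=np.percentile(s[k,:2],[1,99],axis=0); print(n,((lo+hi)/2).round(4),"was~",c)
E
python3 chk.py
```

```text
jar local [ 0.0004 -0.0871] size [0.055 0.056] off y -0.0021 top z 0.0535 want 0.054
dish local [0.001  0.0845] size [0.056 0.056] off y -0.0005 top z 0.0216 want 0.022
tall local [-0.0012 -0.0026] size [0.029 0.03 ] off y -0.0026 top z 0.138 want 0.139
small local [0.0024 0.0418] size [0.024 0.025] off y -0.0007 top z 0.0934 want 0.094
box local [-0.001  -0.0442] size [0.033 0.063] off y -0.0017 top z 0.0342 want 0.0345
cup [0.4253 0.0627] was~ (0.4244, 0.0626)
wb [ 0.6511 -0.4469] was~ (0.649, -0.4438)
yel [0.5    0.2933] was~ (0.4995, 0.2928)
```

View pics/topFc.png

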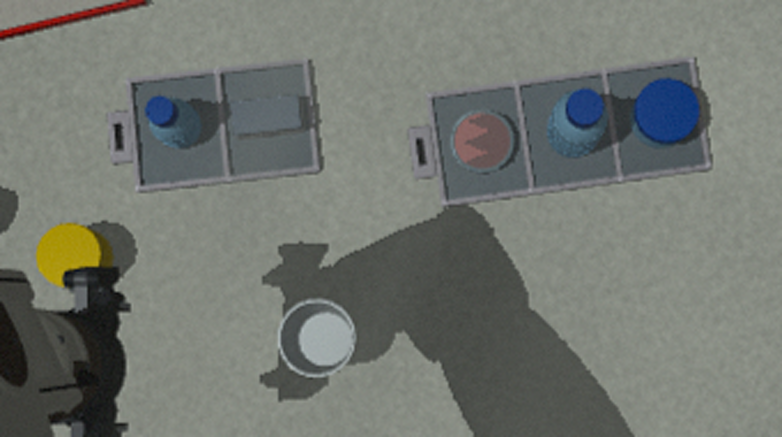

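View pics/sF.png

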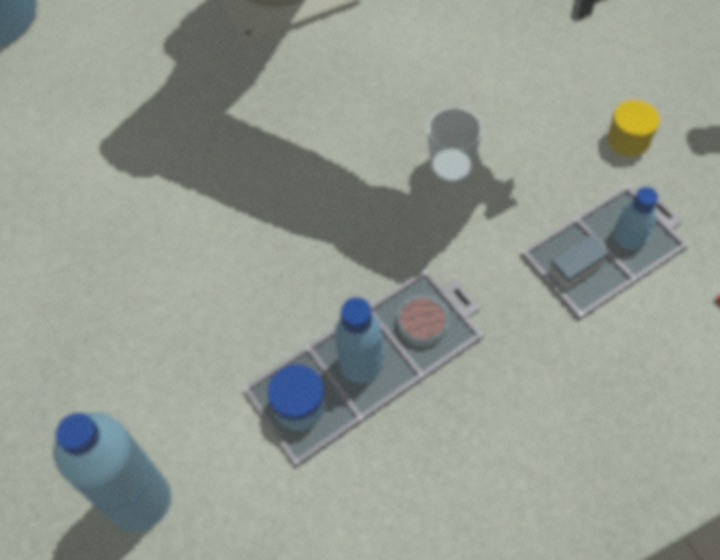

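All five items stand in their bays, heights match, the bystanders are unmoved and the arm is clear.

```bash
python3 -c "
from workcell import job_done; print(job_done())"
```

```text
the job is handed in; nothing more can be done
None
```

Both sampling kits are made up and the job is handed in, at about 32 s of the 147 s allowed. `job_done` gave no verdict, so this rests on my own checks.

- **What I did:** I placed the jar, dish, tall bottle, slide box and small bottle in that order. I lowered each until it touched the floor of its bay and then let go. The gripper is open and clear of everything.
- **Position:** in the last top picture every item is within about 3 mm of its bay centre.
- **Height:** the tops are within 1 mm of the height expected for standing flat. In the pictures all five look upright.
- **Bystanders:** the beaker reads within 1 mm of its start. The water bottle's cap reads about 4 mm from my first reading, taken with a slightly different method; nothing came near it, so I take this as measurement spread. I left the yellow look-alike alone.
- **Disagreements:** the wrist camera and the top camera differed by 2–5 mm on the tray edges, well inside the 30 mm and 40 mm allowances. No check failed.

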